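Load the purge dryer and set its gas

TASK

Load the purge dryer: pinch the two side buttons of its gas head together to draw the bolts, slide the head back until it latches open, stand every steel canister from the grey mat down into a well of its own (any wells), then pinch the buttons again and slide the head forward over the wells until it latches home. Only after that, turn the regulator knob so that its pointer meets the white mark on the dial, and then slide the clear guard fully over the knob. Leave the other things on the bench where they stand.

Things in the scene. Friction and masses are not known exactly. Their poses are not given: they have to be found in the camera images.
- dryer: Purge dryer, fixed: white base 300 mm (x) by 236 mm (y), 40 mm high, origin under its centre; its +x is the back, away from the robot. A steel rail, top 65 mm above the bench, runs along each side (y = +-100 to 118 mm). The gas head, a gantry that slides along x, is an aluminium plate 200 mm long (y), 100 mm deep (x), 84 to 104 mm above the bench, on posts at y = +-90 mm.
- well0 (a point): Centre of the floor of well 0: round well 62 mm across with a 3 mm chamfer, 28 mm deep, floor 12 mm above the bench; at x = -104 mm, y = -43 mm in the dryer's frame. Any canister may go into any well.
- well1 (a point): Centre of the floor of well 1: round well 62 mm across with a 3 mm chamfer, 28 mm deep, floor 12 mm above the bench; at x = -104 mm, y = 43 mm in the dryer's frame. Any canister may go into any well.
- well2 (a point): Centre of the floor of well 2: round well 62 mm across with a 3 mm chamfer, 28 mm deep, floor 12 mm above the bench; at x = -30 mm, y = -43 mm in the dryer's frame. Any canister may go into any well.
- well3 (a point): Centre of the floor of well 3: round well 62 mm across with a 3 mm chamfer, 28 mm deep, floor 12 mm above the bench; at x = -30 mm, y = 43 mm in the dryer's frame. Any canister may go into any well.
- head (a joint): Slide of the gas head along the dryer's +x: 0 = home over the wells, 0.160 m = fully back (stops at both). Friction 2 N. Spring bolts lock it within 3 mm of either end once the buttons are out; then only pinching frees it. Let go on the way, it still slides and latches when pushed fully to an end. Its nozzles reach down to 76 mm above the bench, just over seated canisters.
- head_grip (a point): Centre between the two release buttons on top of the head, 142 mm above the bench; moves with the head; axes parallel to the dryer's. White buttons 26 mm wide (x), 120 to 164 mm above the bench, outer faces at y = +-30 mm, a 16 mm spine between. Pinched, each goes 12 mm in (36 mm over both); the bolts are free once each is in over 6 mm, and the head can be pulled along by the pinched buttons.
- button_l (a joint): Left (+y) release button: 0 = out, 0.012 m = fully in. Spring 2.4 N at the start, 7.2 N fully in.
- button_r (a joint): Right (-y) release button, the same.
- canister0_mid (a point): Middle (half-way up, 30 mm above its foot) of an upright steel sample canister: 56 mm in diameter up to 50 mm, then a vented lid 53 mm across, 60 mm tall in all, 0.14 to 0.28 kg. Three or four stand at the start (an absent one reads None) on the grey mat, fixed, 270 x 190 x 2 mm, to the left or right of the dryer, about 90 mm apart.
- canister1_mid (a point): Middle (half-way up, 30 mm above its foot) of an upright steel sample canister: 56 mm in diameter up to 50 mm, then a vented lid 53 mm across, 60 mm tall in all, 0.14 to 0.28 kg. Three or four stand at the start (an absent one reads None) on the grey mat, fixed, 270 x 190 x 2 mm, to the left or right of the dryer, about 90 mm apart.
- canister2_mid (a point): Middle (half-way up, 30 mm above its foot) of an upright steel sample canister: 56 mm in diameter up to 50 mm, then a vented lid 53 mm across, 60 mm tall in all, 0.14 to 0.28 kg. Three or four stand at the start (an absent one reads None) on the grey mat, fixed, 270 x 190 x 2 mm, to the left or right of the dryer, about 90 mm apart.
- canister3_mid (a point): Middle (half-way up, 30 mm above its foot) of an upright steel sample canister: 56 mm in diameter up to 50 mm, then a vented lid 53 mm across, 60 mm tall in all, 0.14 to 0.28 kg. Three or four stand at the start (an absent one reads None) on the grey mat, fixed, 270 x 190 x 2 mm, to the left or right of the dryer, about 90 mm apart.
- weigh_pot_mid (a point): Middle of a bystander among the canisters on the mat: squat glass pot with a white lid, 60 mm across, 40 mm tall.
- knob (a joint): Knob angle, 0 to 2.2 rad, growing counter-clockwise seen from above; it stays where it is left (friction about 0.06 N m). Its pointer stands at (angle - 0.9) rad from the x axis of the regulator, a fixed grey block on the other side of the dryer than the mat, 250 mm (x) by 110 mm (y), 30 mm high (x as of point guard_tab).
- knob_grip (a point): Point on the knob's axis at the height to grip, 57 mm above the bench (115 mm along -x from the parked guard's tab); its x axis points along the grip bar towards the pointer. The bar is 44 mm long, 12 mm thick, from 44 to 70 mm above the bench, on a disc 44 mm across; white pointer line at its +x end.
- pointer (a point): Tip of the white pointer of the knob, 31 mm from its axis, at 36 mm above the bench.
- mark (a point): Inner end of the white mark on the dark dial ring round the knob, 31 mm from the knob's axis; where the pointer must go. The ring is fixed during a run but differs from start to start.
- guard (a joint): Slide of the clear guard along the regulator's -x: 0 = parked clear of the knob, 0.115 m = fully over the knob (its stop). Friction about 1.2 N, stays where left.
- guard_tab (a point): Centre of the grey tab on top of the guard, 100 mm above the bench: 36 mm long (x), 10 mm thick (y), 40 mm high (80 to 120 mm above the bench); axes parallel to the regulator's; it moves with the guard. The guard is a clear tunnel 74 mm long, 88 mm wide, with its roof 80 mm above the bench.
- sample_jar_mid (a point): Middle of a bystander: amber jar with a black lid, 60 mm across, 70 mm tall, near the robot.
- beaker_mid (a point): Middle of a bystander: glass beaker, 72 mm across, 85 mm tall, at one side.
- mortar_mid (a point): Middle of a bystander: white mortar bowl, 100 mm across, 55 mm tall, at one side.
- lab_spatula_mid (a point): Middle of a bystander: lab spatula, 160 mm long, lying in front of the dryer.
There are look-alikes about, which are no part of the job. What is shaped like the part that bears canister3_mid but purple or red is not meant. Leave any brown look-alike of the part that bears canister1_mid alone.

How it is judged:
By the outcome, as a careful person would: the job done as asked, in the order asked, and still so for the second after the job is handed in, with the robot touching nothing.
Of canister0, canister1, canister2, canister3 only 3 to 4 are there at a start; the rules pass over those that are not, and their reading is None.
At some moment in a run one of canister0, canister1, canister2, canister3 may be knocked a few centimetres aside while the robot is not near it.
Once in a run the grip may slacken for a moment while it holds something.
It also fails if it takes over 208 s, if anything falls off the work surface, if the arm or the gripper's body presses on something with over 40 N, if the wrist force passes 120 N, or if a joint passes its speed limit or range.

ROBOT

A 6-joint arm with a two-finger parallel gripper is mounted at the origin on the work surface. World frame = base frame: x ahead of the robot, y to its left, z up, the work surface at z = 0. Lengths are in m, angles in rad, forces in N, time in s.
With the tool pointing down it reaches from about 0.3 to 0.775 m from the base axis. Payload 14.6 kg.
Tool frame: the origin (TCP) lies at the very end of the fingers, on their centre line; the grasp point (between the pads) lies 19 mm behind it; z points along the fingers, y is the direction in which the jaws open and shut (so a half turn about z gives the same grasp; the last joint's range is limited). The gripper opens to 94 mm and grips with 3 to 60 N. Pads are 16 mm wide; open, the fingers measure 119 mm over their backs; the gripper's body (75 mm by 177 mm) begins 78 mm behind the grasp point.
Start: joints at [-1.2, 0.3, 1.521, -0, 1.321, -0.067], TCP at [0.233, -0.498, 0.205] pointing down, gripper open.
Joint ranges: [-3.03, 3.03], [-0.79, 2.21], [0.23, 2.52], [-1.04, 4.18], [0, 3.07], [-2.55, 2.55]. Speed limits (rad/s): [2.22, 2.22, 2.57, 3.14, 3.14, 3.14].

INTERFACE

Orientations are given as [roll, pitch, yaw] about the fixed x, y, z axes, in that order (R = Rz(yaw) Ry(pitch) Rx(roll)).
In Python, from station import status, camera, ctrl gives the robot as it stands. The module is installed in compiled form; this text tells all that it offers.
- The arm moves only by the shell command python3 -m jog 'ROWS' [FORCE]. ROWS is JSON, a list of rows, each a list of 7 numbers: the shift along the tool's x, y, z each as a share of 1000 mm, from -1 to 1, then the turn, a rotation vector about the tool's x, y, z each as a share of pi/2 rad, from -1 to 1, then the opening, from -1 (shut) to 1 (fully open), so that 0 is half open. A call has 1 to 20 rows; each row is the pose to reach, as a shift and turn from the pose measured when the call began, along the tool's axes at that moment; what a row does not reach only later rows make up. A row lasts 1/10 s, in which the tool goes at most 50 mm and 8.59 degrees, less where a joint would pass 70% of its speed; a pose out of reach is approached as far as the arm can. A call with a number of a shift or a turn outside -1 to 1 is refused whole. A call with a gripper value outside its range is refused whole. The fingers move at their own pace and stop on an object; FORCE is the grip in N (left out, the last holds). Time passes only in rows, so rows that repeat a pose let the fingers close. It gives the time, the measured TCP pose, the force and the opening at its end, in the units of the state.
- status.get_obs(): the state, without advancing time (a new reading comes with each control period).
- camera(name): name is "scene" or "top"; returns a dict with "image" (384x512x3 uint8, red, green, blue), "fx", "fy", "cx", "cy" (pixels), "world_from_camera" (4x4, takes a point from camera to world coordinates). Camera axes: x right, y down, z forward; pixel columns grow to the right and rows downward; lengths in m; the calibration is good to about 2 mm. A picture is of the moment at which its call begins. There is no depth.
- ctrl.hand_in(): hands the job in, once; it reports no verdict.
The state is a dict: "time_s": time; "qpos": joint angles; "joint_vel": joint speeds; "tau": joint torques, N m; "ee_pos": TCP position; "eef_rot": TCP orientation; "force": force on the tool from outside, world axes, zero at the start; "moment": the same for the moment, N m; "grip_width": finger opening in m.
Only numpy, scipy, OpenCV 4.12 (cv2) and the standard library are available. Lean on these libraries where they do the work, as an engineer would, in place of code of your own. Each camera call takes 0.05 s, during which the arm holds its last target.

## Working session

There is one attempt and no reset: what is moved stays moved. The work goes in short steps, Python scripts to look and compute and a shell command to move; the robot and the scene stay as the last step left them, time stands still between calls to the robot, and variables do not carry over. Pictures are saved under pics/ and viewed, and the job is handed in when it is done.

```bash
mkdir -p pics
cat > h.py <<'E'
import numpy as np, cv2
from station import status, camera, ctrl
def shot(name,fn):
    c=camera(name); cv2.imwrite(fn,cv2.cvtColor(c["image"],cv2.COLOR_RGB2BGR)); 
    np.savez(fn.replace('.png','.npz'),**{k:np.array(v) for k,v in c.items()})
    return c
def load(fn):
    return dict(np.load(fn))
def ray(c,u,v):
    T=np.array(c["world_from_camera"]); d=T[:3,:3]@np.array([(u-c["cx"])/c["fx"],(v-c["cy"])/c["fy"],1.0])
    return T[:3,3],d/np.linalg.norm(d)
def onz(c,u,v,z):
    o,d=ray(c,u,v); return o+d*(z-o[2])/d[2]
def proj(c,p):
    T=np.linalg.inv(np.array(c["world_from_camera"])); q=T[:3,:3]@np.array(p)+T[:3,3]
    return np.array([c["fx"]*q[0]/q[2]+c["cx"],c["fy"]*q[1]/q[2]+c["cy"]])
def tri(c1,p1,c2,p2):
    o1,d1=ray(c1,*p1);o2,d2=ray(c2,*p2)
    A=np.stack([d1,-d2],1); t=np.linalg.lstsq(A,o2-o1,rcond=None)[0]
    a=o1+d1*t[0];b=o2+d2*t[1]; return (a+b)/2,np.linalg.norm(a-b)
E
python3 - <<'E'
from h import *
for n in("scene","top"):
    c=shot(n,f"pics/{n}0.png"); im=cv2.imread(f"pics/{n}0.png"); cv2.imwrite(f"pics/{n}0b.png",cv2.resize(im,(800,600),interpolation=cv2.INTER_CUBIC))
    print(n,c["fx"],c["cx"],c["cy"],np.round(c["world_from_camera"],3).tolist())
o=status.get_obs();print(o)
E
```

```text
scene 397.5751791942353 259.63871437345955 194.0139683398424 [[-0.728, 0.511, -0.457, 1.18], [0.686, 0.547, -0.479, 0.724], [0.005, -0.663, -0.749, 1.228], [0.0, 0.0, 0.0, 1.0]]
top 453.9100074295282 246.8293707361285 187.80350236491276 [[-0.017, -0.987, 0.162, 0.258], [-1.0, 0.016, -0.004, 0.006], [0.001, -0.162, -0.987, 1.458], [0.0, 0.0, 0.0, 1.0]]
{'time_s': 0.1, 'qpos': array([-1.19960799e+00,  3.00412890e-01,  1.52151495e+00,  2.76125572e-06,
        1.32070093e+00, -6.65633444e-02]), 'joint_vel': array([ 0.00087304, -0.00213424, -0.00038965,  0.00192015, -0.00035576,
        0.00011719]), 'tau': array([-3.92265538e-04, -5.32644904e+01, -3.53285122e+01,  7.08403392e-02,
        2.34514161e-02, -6.59859325e-05]), 'ee_pos': array([ 0.23307829, -0.49791213,  0.20494624]), 'eef_rot': array([-3.14055901e+00, -7.15852545e-05,  4.37750957e-01]), 'force': array([ 0.00937219, -0.70947158, -0.12080441]), 'moment': array([ 0.02346652, -0.00303762,  0.02478312]), 'grip_width': 0.09404860558725643}
```

View pics/scene0b.png

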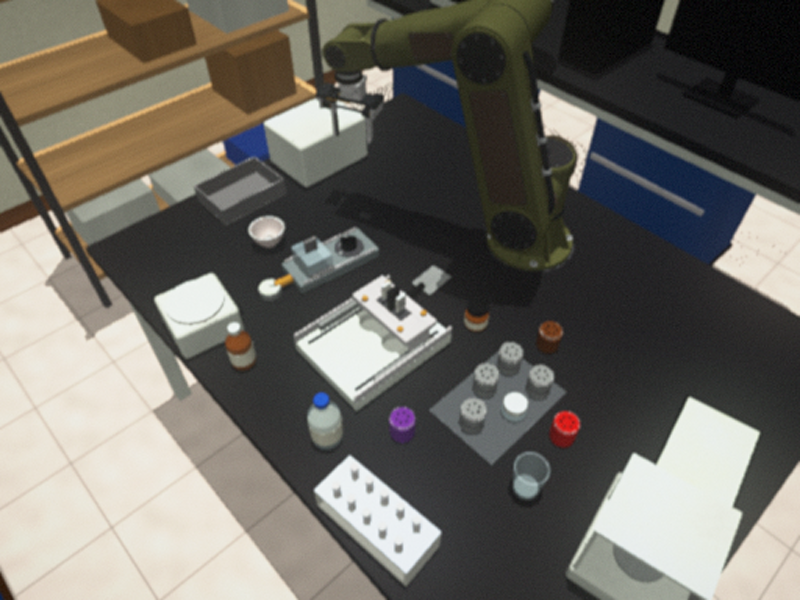

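View pics/top0b.png

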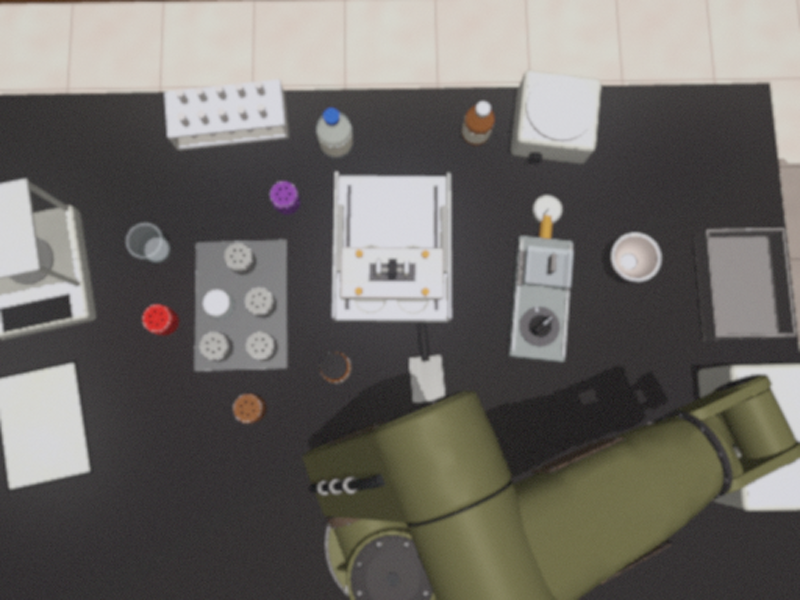

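The scene shows four steel canisters on the mat (about 511,353; 486,376; 540,378; 473,412), with a white-lidded pot at 515,405. The purple, red and brown look-alikes stand off the mat at 402,423, 566,428 and 550,335. The dryer is in the centre and the regulator is on the −y side.

Next, closer crops.

Run:
```python
import cv2,numpy as np
def crop(f,x0,y0,x1,y1,s,o):
    im=cv2.imread(f)[y0:y1,x0:x1]; cv2.imwrite(o,cv2.resize(im,None,fx=s,fy=s,interpolation=cv2.INTER_CUBIC))
a=cv2.imread('pics/top0.png')
crop('pics/top0.png',200,100,375,235,4.5,'pics/t_dry.png')
crop('pics/top0.png',115,145,215,280,4.4,'pics/t_can.png')
crop('pics/scene0.png',150,140,310,270,5,'pics/s_dry.png')
crop('pics/scene0.png',260,190,390,310,5,'pics/s_can.png')
```

```text
(no output)
```

View pics/t_dry.png

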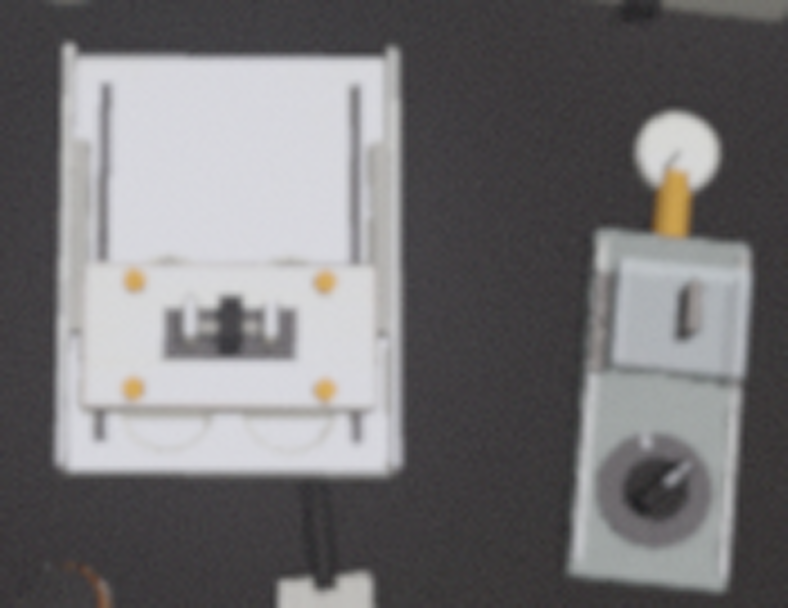

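View pics/t_can.png

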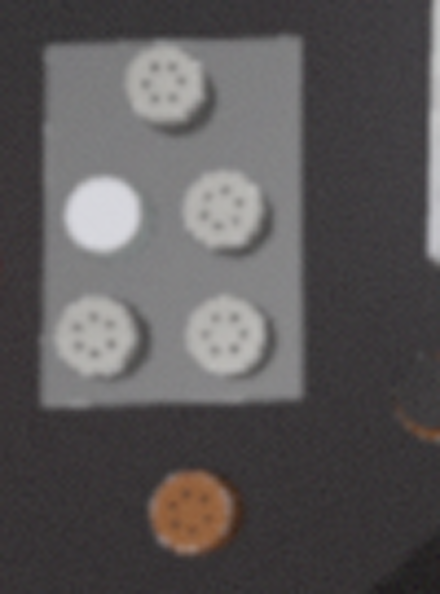

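View pics/s_dry.png

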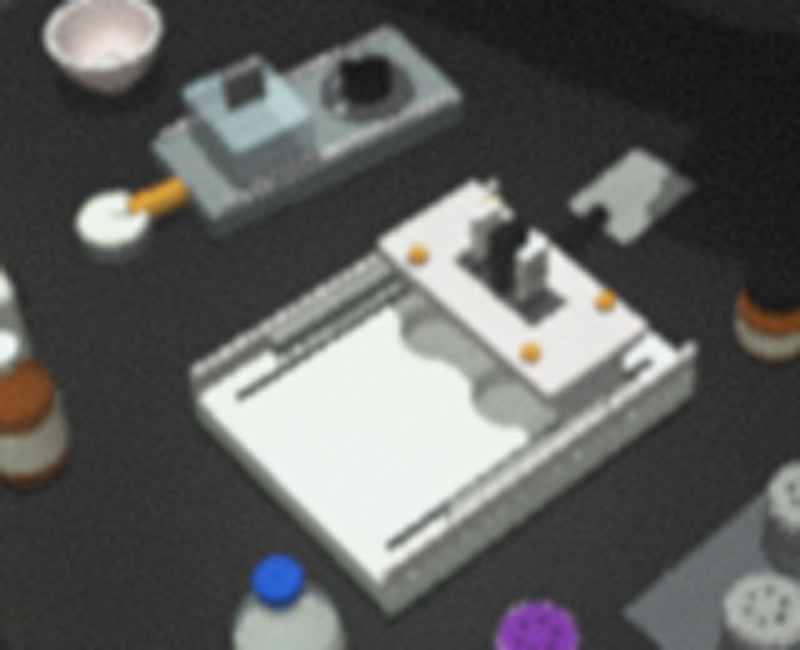

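View pics/s_can.png

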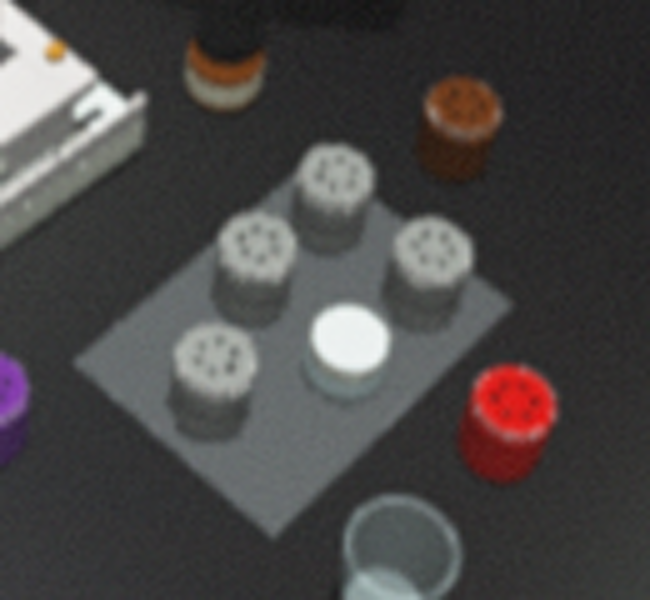

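The crops confirm four grey-lidded canisters with vent holes on the mat. The brown, red and purple ones are excluded, and the white lid is the pot. Next, measure with masks and two views.

```bash
cat > m1.py <<'E'
from h import *
t=load('pics/top0.npz'); s=load('pics/scene0.npz')
def blobs(c,lo,hi,roi,amin,amax):
    hsv=cv2.cvtColor(c["image"],cv2.COLOR_RGB2HSV); m=cv2.inRange(hsv,lo,hi)
    z=np.zeros_like(m); x0,y0,x1,y1=roi; z[y0:y1,x0:x1]=m[y0:y1,x0:x1]
    n,l,st,ce=cv2.connectedComponentsWithStats(z)
    return [(ce[i].round(1).tolist(),int(st[i,4]),st[i,:4].tolist()) for i in range(1,n) if amin<=st[i,4]<=amax],z
to,_=blobs(t,(8,90,90),(30,255,255),(215,150,295,200),4,60)
so,_=blobs(s,(8,90,90),(30,255,255),(220,170,290,220),4,60)
print(to);print(so)
# lids
for nm,c,roi in(("t",t,(122,150,188,240)),("s",s,(285,212,365,280))):
    g=cv2.cvtColor(c["image"],cv2.COLOR_RGB2GRAY)
    print(nm,[c["image"][y,x].tolist() for x,y in ([(152,165),(138,193),(125,200),(160,220)] if nm=="t" else [(327,225),(330,258),(300,262)])])
E
python3 m1.py
```

```text
[([229.3, 161.9], 9, [228, 161, 4, 3]), ([272.0, 162.2], 10, [271, 161, 3, 4]), ([229.0, 186.0], 9, [228, 185, 3, 3]), ([271.9, 186.3], 9, [271, 185, 3, 4])]
[([233.0, 190.5], 8, [232, 189, 3, 4]), ([270.8, 199.5], 11, [269, 198, 4, 4]), ([255.8, 210.0], 10, [254, 209, 4, 3])]
t [[176, 174, 170], [213, 214, 219], [105, 103, 105], [171, 168, 164]]
s [[163, 168, 162], [235, 239, 239], [148, 152, 147]]
```

```bash
cat >> m1.py <<'E'
def lids(c,roi,th=138):
    g=cv2.GaussianBlur(cv2.cvtColor(c["image"],cv2.COLOR_RGB2GRAY),(3,3),0)
    x0,y0,x1,y1=roi; m=np.zeros_like(g); m[y0:y1,x0:x1]=(g[y0:y1,x0:x1]>th)*255
    cs,_=cv2.findContours(m,cv2.RETR_EXTERNAL,cv2.CHAIN_APPROX_NONE); out=[]
    for k in cs:
        if cv2.contourArea(k)<60: continue
        e=cv2.fitEllipse(cv2.convexHull(k)); mm=np.zeros_like(g); cv2.drawContours(mm,[k],-1,255,-1)
        out.append((np.round(e[0],1).tolist(),np.round(e[1],1).tolist(),round(float(g[mm>0].mean()))))
    return out
if __name__=="__main__":
    T=lids(t,(124,150,188,240)); S=lids(s,(285,212,365,280))
    for a in T: print("T",a)
    for a in S: print("S",a)
    for i,a in enumerate(T):
        for b in S:
            p,e=tri(t,a[0],s,b[0])
            if e<0.008: print(a[0],b[0],p.round(4),"gap",round(e,4))
    for a,b in((0,0),(1,0),(2,0)): pass
    pairs=[((229.3,161.9),(255.8,210.0)),((272,162.2),(233,190.5)),((229,186),(270.8,199.5))]
    for a,b in pairs: print("screw",*[x.round(4) for x in tri(t,a,s,b)])
    for p in to: print(onz(t,*p[0],0.105).round(4))
E
python3 m1.py
```

```text
[([229.3, 161.9], 9, [228, 161, 4, 3]), ([272.0, 162.2], 10, [271, 161, 3, 4]), ([229.0, 186.0], 9, [228, 185, 3, 3]), ([271.9, 186.3], 9, [271, 185, 3, 4])]
[([233.0, 190.5], 8, [232, 189, 3, 4]), ([270.8, 199.5], 11, [269, 198, 4, 4]), ([255.8, 210.0], 10, [254, 209, 4, 3])]
t [[176, 174, 170], [213, 214, 219], [105, 103, 105], [171, 168, 164]]
s [[163, 168, 162], [235, 239, 239], [148, 152, 147]]
T ([135.7, 220.8], [17.8, 18.8], 165)
T ([165.1, 220.5], [18.2, 19.2], 166)
T ([137.9, 193.2], [18.6, 19.4], 193)
T ([164.8, 191.7], [17.9, 19.6], 165)
T ([151.6, 163.5], [17.3, 18.3], 162)
S ([302.8, 261.3], [13.4, 16.1], 159)
S ([329.7, 257.4], [14.6, 16.6], 213)
S ([346.0, 239.9], [11.4, 14.4], 155)
S ([311.4, 238.9], [12.3, 14.6], 156)
S ([326.7, 224.8], [10.7, 13.4], 154)
[135.7, 220.8] [346.0, 239.9] [0.39   0.3446 0.0577] gap 0.0011
[165.1, 220.5] [326.7, 224.8] [0.3893 0.2538 0.0585] gap 0.0009
[137.9, 193.2] [329.7, 257.4] [0.4784 0.3452 0.0386] gap 0.0012
[164.8, 191.7] [311.4, 238.9] [0.4786 0.2567 0.0589] gap 0.0014
[151.6, 163.5] [302.8, 261.3] [0.5694 0.2991 0.0589] gap 0.0006
screw [0.5597 0.0528 0.1073] 0.0008
screw [ 0.557  -0.0773  0.1056] 0.0009
screw [0.4851 0.0544 0.1081] 0.0009
[0.5604 0.0525 0.105 ]
[ 0.5574 -0.0776  0.105 ]
[0.486  0.0542 0.105 ]
[ 0.4829 -0.0754  0.105 ]
```

Run:
```python
from h import *
t=load('pics/top0.npz'); s=load('pics/scene0.npz')
im=t["image"];g=cv2.cvtColor(im,cv2.COLOR_RGB2GRAY).astype(float)
# column profiles through back edge & front edge, subpixel half-level
def edge(prof,off):
    d=np.gradient(cv2.GaussianBlur(prof.reshape(-1,1),(1,3),0).ravel()); i=np.argmax(abs(d)); 
    w=abs(d[max(0,i-2):i+3]); return off+(np.arange(max(0,i-2),max(0,i-2)+len(w))*w).sum()/w.sum()
for u in(228,240,255,270): 
    v=edge(g[104:120,u],104); v2=edge(g[197:212,u],197)
    print(u,round(v,1),onz(t,u,v,.04).round(4),'front',round(v2,1),onz(t,u,v2,.04).round(4))
for v in(125,140,180,195):
    l=edge(g[v,205:222],205); r=edge(g[v,280:296],280)
    print(v,round(l,1),round(r,1),onz(t,l,v,.065).round(4),onz(t,r,v,.065).round(4))
for p in((135.7,220.8),(165.1,220.5),(164.8,191.7),(151.6,163.5)): print('can',onz(t,*p,.062).round(4))
print(onz(t,137.9,193.2,.042).round(4))
# big crops
def crop(c,x0,y0,x1,y1,s,o):
    cv2.imwrite(o,cv2.resize(cv2.cvtColor(c["image"],cv2.COLOR_RGB2BGR)[y0:y1,x0:x1],None,fx=s,fy=s,interpolation=cv2.INTER_NEAREST))
crop(t,230,155,275,190,17,'pics/tb.png'); crop(s,235,175,275,210,17,'pics/sb.png')
crop(t,322,140,372,235,6,'pics/tk.png'); crop(s,175,140,250,190,10,'pics/sk.png')
```

```text
228 111.9 [0.7415 0.0573 0.04  ] front 204.7 [0.4375 0.0603 0.04  ]
240 111.9 [0.7407 0.0182 0.04  ] front 204.7 [0.4366 0.0225 0.04  ]
255 112.1 [ 0.7394 -0.0306  0.04  ] front 204.8 [ 0.4355 -0.0247  0.04  ]
270 112.1 [ 0.7387 -0.0794  0.04  ] front 204.9 [ 0.4344 -0.0718  0.04  ]
125 213.1 288.7 [0.6903 0.1041 0.065 ] [ 0.6864 -0.1363  0.065 ]
140 212.9 288.7 [0.6411 0.1051 0.065 ] [ 0.6372 -0.1348  0.065 ]
180 212.2 288.9 [0.5125 0.1079 0.065 ] [ 0.5086 -0.1312  0.065 ]
195 211.9 288.8 [0.4653 0.109  0.065 ] [ 0.4614 -0.1294  0.065 ]
can [0.3893 0.344  0.062 ]
can [0.3887 0.2535 0.062 ]
can [0.4785 0.2556 0.062 ]
can [0.5689 0.2982 0.062 ]
[0.4782 0.3439 0.042 ]
```

View pics/tb.png

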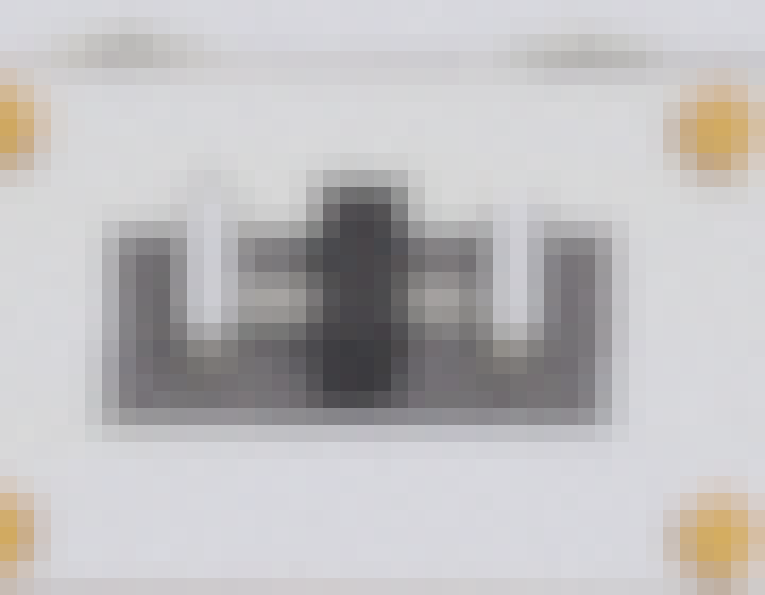

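View pics/sb.png

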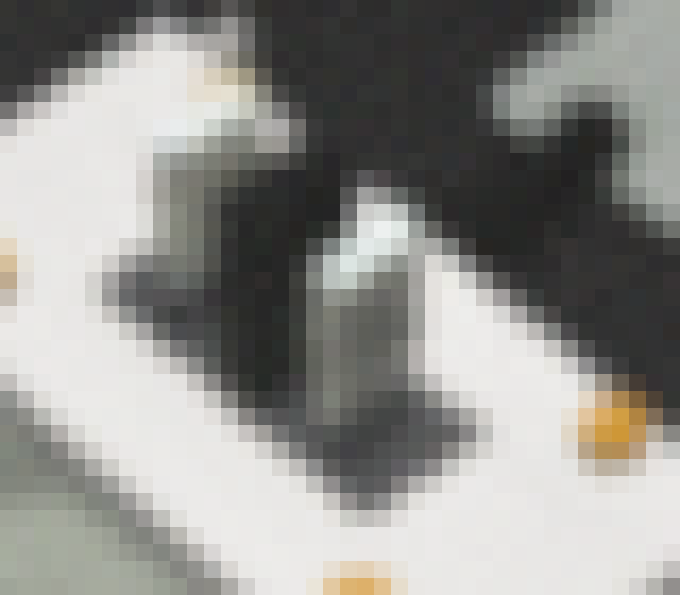

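View pics/tk.png

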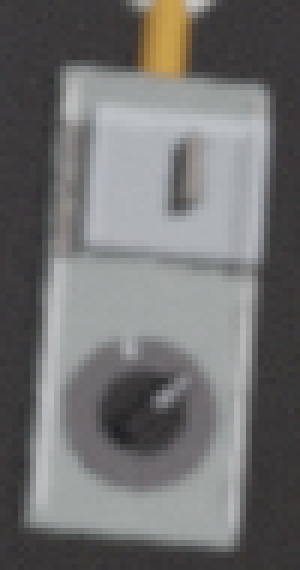

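View pics/sk.png

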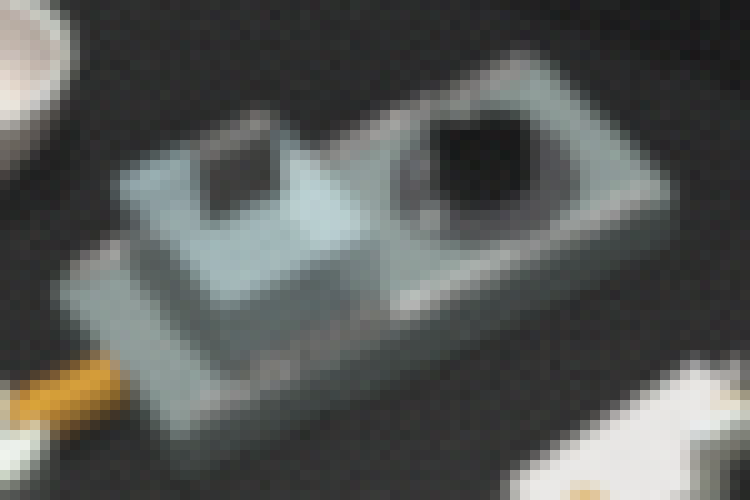

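The top view shows white button strips at about (242,170) and (260,170) either side of the dark spine. The knob is at about (345,208), its pointer tip at about (353,202) and the mark at about (343,198). Now the numbers.

```bash
cat >> h.py <<'E'
from scipy.spatial.transform import Rotation as Ro
def togo(pos,yaw):
    o=status.get_obs(); R=Ro.from_euler('xyz',o['eef_rot']); Rt=Ro.from_euler('xyz',[np.pi,0,yaw])
    d=R.inv().apply(np.array(pos)-o['ee_pos']); r=(R.inv()*Rt).as_rotvec()/(np.pi/2)
    print("to",np.round(pos,4),round(yaw,4),"row:",np.round(d,4).tolist(),np.round(r,4).tolist())
YAW=-0.0235; C,S_=np.cos(YAW),np.sin(YAW); DX=np.array([C,S_]); DY=np.array([-S_,C])
D=np.array([0.5887,-0.0132])
def dry(x,y): return D+DX*x+DY*y
E
python3 - <<'E'
from h import *
t=load('pics/top0.npz'); s=load('pics/scene0.npz')
L,e=tri(t,(242,170.4),s,(256,188.6)); R,f=tri(t,(260,170.4),s,(245.4,182.1)); print('btn',L.round(4),e.round(4),R.round(4),f.round(4))
print('btn@164',onz(t,242,170.4,.164).round(4),onz(t,260,170.4,.164).round(4),'head exp',dry(-.067,0).round(4))
P=[onz(t,u,v,.03)[:2] for u,v in((325.7,227),(331.8,150.3),(361.2,231.2),(366.5,154.5))]
print('reg corners',np.round(P,4).tolist()); ce=np.mean(P,0); print(ce, [np.arctan2(*(P[b]-P[a])[::-1]) for a,b in((0,1),(2,3))], [np.linalg.norm(P[b]-P[a]) for a,b in((0,1),(2,3),(0,2),(1,3))])
for z in (.03,.036): print('knob',[onz(t,*p,z).round(4).tolist() for p in((344.8,208.3),(353,202.5),(342.7,197.8))])
print('tab top',onz(t,322+185/6-.5,140+165/6-.5,.12).round(4))
togo([*dry(-.067,0),.30],YAW)
E
```

```text
btn [0.5216 0.0138 0.1629] 0.0001 [ 0.5232 -0.0399  0.1561] 0.0031
btn@164 [0.5214 0.0138 0.164 ] [ 0.5205 -0.0385  0.164 ] head exp [ 0.5217 -0.0116]
reg corners [[0.363, -0.2458], [0.6102, -0.2766], [0.3479, -0.3567], [0.5945, -0.3879]]
[ 0.47888826 -0.31672217] [np.float64(-0.12385312348366069), np.float64(-0.12614880568564069)] [np.float64(0.24914927578017756), np.float64(0.24848652284517986), np.float64(0.1118913109954878), np.float64(0.11247068610047162)]
knob [[0.4211, -0.3089, 0.03], [0.4391, -0.3358, 0.03], [0.4547, -0.3039, 0.03]]
knob [[0.4204, -0.3076, 0.036], [0.4384, -0.3344, 0.036], [0.4539, -0.3026, 0.036]]
tab top [ 0.5354 -0.3181  0.12  ]
to [ 0.5217 -0.0116  0.3   ] -0.0235 row: [0.4676, -0.3182, -0.0947] [-0.0007, 0.0001, 0.2936]
```

Buttons triangulate at z≈0.163 (expected 0.164), midpoint (0.521,−0.012), which agrees with the screw-based head centre. The regulator measures 249×112 mm, so it checks too. Moving.

```bash
python3 -m jog '[[0,0,-0.05,0,0,0,1],[0,0,-0.095,0,0,0.05,1],[0.08,-0.05,-0.095,0,0,0.1,1],[0.16,-0.1,-0.095,0,0,0.15,1],[0.22,-0.15,-0.095,0,0,0.2,1],[0.28,-0.19,-0.095,0,0,0.25,1],[0.34,-0.23,-0.095,0,0,0.29,1],[0.40,-0.27,-0.095,0,0,0.2936,1],[0.45,-0.306,-0.095,0,0,0.2936,1],[0.4676,-0.3182,-0.0947,0,0,0.2936,1],[0.4676,-0.3182,-0.0947,0,0,0.2936,1],[0.4676,-0.3182,-0.0947,0,0,0.2936,1],[0.4676,-0.3182,-0.0947,0,0,0.2936,1],[0.4676,-0.3182,-0.0947,0,0,0.2936,1],[0.4676,-0.3182,-0.0947,0,0,0.2936,1],[0.4676,-0.3182,-0.0947,0,0,0.2936,1]]' 20
python3 - <<'E'
from h import *
togo([*dry(-.067,0),.123],YAW)
E
```

```text
time_s: 1.7
ee_pos: [0.5214, -0.0122, 0.2998]
eef_rot: [-3.141, 0.001, -0.023]
force: [-0.2, -0.1, -0.2]
grip_width: 0.094
to [ 0.5217 -0.0116  0.123 ] -0.0235 row: [0.0005, -0.0005, 0.1768] [-0.0005, 0.0007, 0.0001]
```

```bash
python3 -m jog '[[0,0,0.03,0,0,0,1],[0,0,0.06,0,0,0,1],[0,0,0.09,0,0,0,1],[0,0,0.12,0,0,0,1],[0,0,0.14,0,0,0,1],[0,0,0.155,0,0,0,1],[0,0,0.168,0,0,0,1],[0.0005,-0.0005,0.1768,0,0,0,1],[0.0005,-0.0005,0.1768,0,0,0,1],[0.0005,-0.0005,0.1768,0,0,0,1],[0.0005,-0.0005,0.1768,0,0,0,-1],[0.0005,-0.0005,0.1768,0,0,0,-1],[0.0005,-0.0005,0.1768,0,0,0,-1],[0.0005,-0.0005,0.1768,0,0,0,-1],[0.0005,-0.0005,0.1768,0,0,0,-1],[0.0005,-0.0005,0.1768,0,0,0,-1],[0.0005,-0.0005,0.1768,0,0,0,-1]]' 25
python3 - <<'E'
from h import *
print(status.get_obs()['time_s'])
togo([*dry(.093,0),.123],YAW)
E
```

```text
time_s: 3.4
ee_pos: [0.5218, -0.0116, 0.1231]
eef_rot: [-3.141, 0.001, -0.023]
force: [-0.6, 1.2, 3.3]
grip_width: 0.0413
3.4
to [ 0.6817 -0.0154  0.123 ] -0.0235 row: [0.16, 0.0001, -0.0] [-0.0005, 0.0005, 0.0001]
```

```bash
python3 -m jog '[[0,0,0,0,0,0,-1],[0,0,0,0,0,0,-1],[0,0,0,0,0,0,-1],[0.01,0,0,0,0,0,-1],[0.025,0,0,0,0,0,-1],[0.04,0,0,0,0,0,-1],[0.055,0,0,0,0,0,-1],[0.07,0,0,0,0,0,-1],[0.085,0,0,0,0,0,-1],[0.1,0,0,0,0,0,-1],[0.115,0,0,0,0,0,-1],[0.13,0,0,0,0,0,-1],[0.14,0,0,0,0,0,-1],[0.15,0,0,0,0,0,-1],[0.156,0,0,0,0,0,-1],[0.16,0,0,0,0,0,-1],[0.161,0,0,0,0,0,-1],[0.161,0,0,0,0,0,-1]]' 25
python3 - <<'E'
from h import *
c=shot('top','pics/top1.png');im=cv2.imread('pics/top1.png')[90:225,200:305];cv2.imwrite('pics/t1.png',cv2.resize(im,None,fx=4.4,fy=4.4,interpolation=cv2.INTER_CUBIC))
c=shot('scene','pics/scene1.png');im=cv2.imread('pics/scene1.png')[170:265,180:300];cv2.imwrite('pics/s1.png',cv2.resize(im,None,fx=5,fy=5,interpolation=cv2.INTER_CUBIC))
E
```

```text
time_s: 5.2
ee_pos: [0.6819, -0.0145, 0.1232]
eef_rot: [-3.14, 0.003, -0.023]
force: [-9.7, 5.7, 8.4]
grip_width: 0.0341
```

View pics/t1.png

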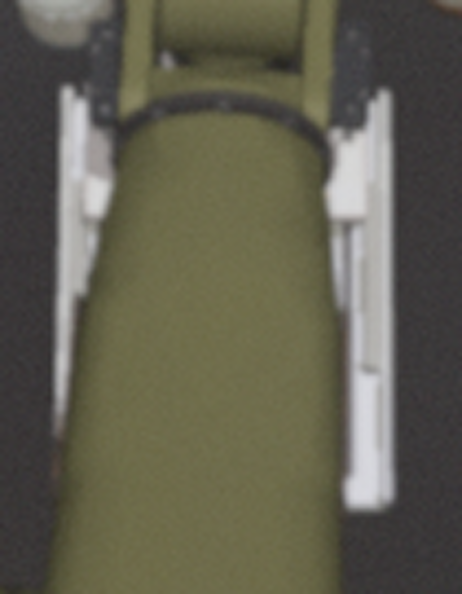

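View pics/s1.png

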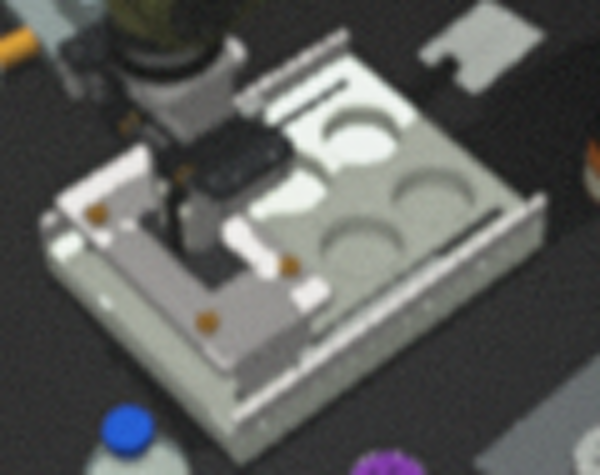

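The head is at the back stop with the four wells open. Press slightly on, open, and lift.

```bash
python3 -m jog '[[0.003,0,0,0,0,0,-1],[0.003,0,0,0,0,0,-1],[0.003,0,0,0,0,0,0.8],[0.003,0,0,0,0,0,0.8],[0.003,0,0,0,0,0,0.8],[0.003,0,0,0,0,0,0.8],[0.001,0,0,0,0,0,0.8],[0.001,0,0,0,0,0,0.8],[0,0,-0.03,0,0,0,0.8],[0,0,-0.06,0,0,0,0.8],[0,0,-0.1,0,0,0,0.8],[0,0,-0.14,0,0,0,0.6],[-0.05,0,-0.14,0,0,0,0.53],[-0.08,-0.05,-0.14,0,0,0,0.53],[-0.1,-0.1,-0.14,0,0,0,0.53],[-0.11,-0.15,-0.14,0,0,0,0.53],[-0.11,-0.2,-0.14,0,0,0,0.53],[-0.11,-0.25,-0.14,0,0,0,0.53],[-0.11,-0.31,-0.14,0,0,0,0.53],[-0.11,-0.31,-0.14,0,0,0,0.53]]' 25
python3 - <<'E'
from h import *
c=shot('top','pics/top2.png');im=cv2.imread('pics/top2.png')[90:260,110:310];cv2.imwrite('pics/t2.png',cv2.resize(im,None,fx=3.5,fy=3.5,interpolation=cv2.INTER_CUBIC))
c=shot('scene','pics/scene2.png');im=cv2.imread('pics/scene2.png')[140:300,180:380];cv2.imwrite('pics/s2.png',cv2.resize(im,None,fx=3.5,fy=3.5,interpolation=cv2.INTER_CUBIC))
E
```

```text
time_s: 7.3
ee_pos: [0.5786, 0.3014, 0.2638]
eef_rot: [-3.14, 0.003, -0.02]
force: [-0.5, -0.2, 0.1]
grip_width: 0.0717
```

View pics/t2.png

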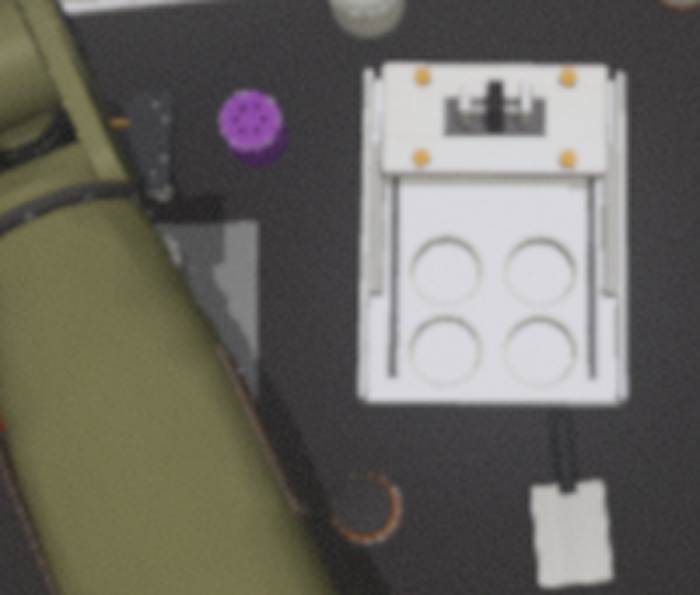

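View pics/s2.png

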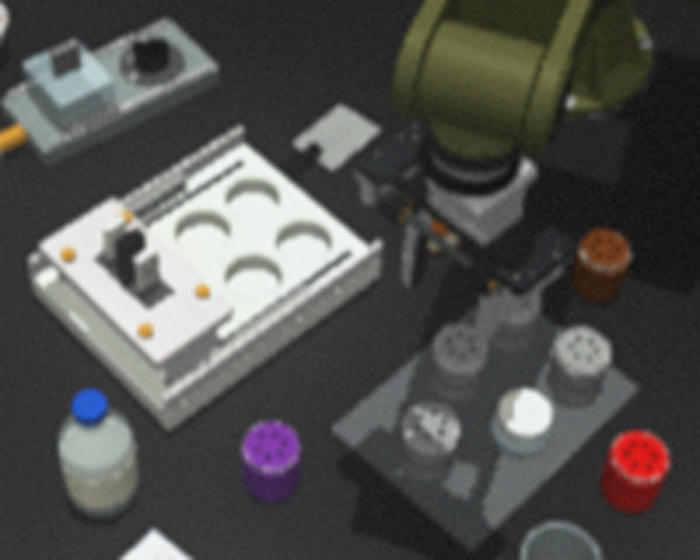

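The head stayed back with the buttons out, all four wells are visible, and the canisters look unmoved. Measuring the wells (rim at z 40) and the head travel.

```bash
cat > w.py <<'E'
from h import *
t=load('pics/top2.npz')
g=cv2.cvtColor(t["image"],cv2.COLOR_RGB2GRAY)
x0,y0,x1,y1=222,150,280,205
b=cv2.resize(g[y0:y1,x0:x1],None,fx=6,fy=6,interpolation=cv2.INTER_CUBIC); b=cv2.GaussianBlur(b,(0,0),3)
c=cv2.HoughCircles(b,cv2.HOUGH_GRADIENT,1,90,param1=40,param2=12,minRadius=52,maxRadius=70)
for u,v,r in c[0]:
    px=((u+.5)/6-.5+x0,(v+.5)/6-.5+y0); print(np.round(px,1),round(r/6,2),onz(t,*px,.04).round(4))
for n,(x,y) in enumerate([(-.104,-.043),(-.104,.043),(-.03,-.043),(-.03,.043)]): print('exp well',n,dry(x,y).round(4))
hsv=cv2.cvtColor(t["image"],cv2.COLOR_RGB2HSV); m=cv2.inRange(hsv,(8,90,90),(30,255,255)); m[:,:215]=0;m[:,295:]=0;m[150:]=0;m[:100]=0
n,l,st,ce=cv2.connectedComponentsWithStats(m); P=[onz(t,*ce[i],.105) for i in range(1,n)if st[i,4]>4]; print(len(P),np.mean(P,0).round(4))
# dark crescents
E
python3 w.py
python3 - <<'E'
from h import *; import m1
s=load('pics/scene2.npz')
for a in m1.lids(s,(285,212,365,280),120): print(a)
o=status.get_obs();print(o['qpos'])
togo([0.569,0.298,0.15],YAW)
E
```

```text
[237. 167.] 10.05 [0.5579 0.0304 0.04  ]
[263.3 168.5] 11.38 [ 0.5517 -0.0535  0.04  ]
exp well 0 [ 0.4837 -0.0537]
exp well 1 [0.4857 0.0322]
exp well 2 [ 0.5577 -0.0555]
exp well 3 [0.5597 0.0305]
4 [ 0.6821 -0.0154  0.105 ]
[([229.3, 161.9], 9, [228, 161, 4, 3]), ([272.0, 162.2], 10, [271, 161, 3, 4]), ([229.0, 186.0], 9, [228, 185, 3, 3]), ([271.9, 186.3], 9, [271, 185, 3, 4])]
[([233.0, 190.5], 8, [232, 189, 3, 4]), ([270.8, 199.5], 11, [269, 198, 4, 4]), ([255.8, 210.0], 10, [254, 209, 4, 3])]
t [[176, 174, 170], [213, 214, 219], [105, 103, 105], [171, 168, 164]]
s [[163, 168, 162], [235, 239, 239], [148, 152, 147]]
([304.6, 261.2], [7.8, 15.3], 146)
([330.2, 258.3], [15.7, 16.7], 193)
([346.0, 240.0], [12.6, 15.0], 151)
[0.42160695 0.50763762 1.10124137 0.00313887 1.53531321 2.01151685]
to [0.569 0.298 0.15 ] -0.0235 row: [-0.0093, 0.003, 0.1134] [-0.0011, 0.0024, 0.0027]
```

Run:
```python
from h import *
for f,z in(('top2',.04),('scene2',.04)):
    t=load(f'pics/{f}.npz'); g=cv2.cvtColor(t["image"],cv2.COLOR_RGB2GRAY)
    b=cv2.resize(g,None,fx=4,fy=4,interpolation=cv2.INTER_CUBIC).astype(np.float32)
    bg=cv2.medianBlur(cv2.resize(g,None,fx=4,fy=4),151).astype(np.float32)
    for n,(x,y) in enumerate([(-.104,-.043),(-.104,.043),(-.03,-.043),(-.03,.043)]):
        p=proj(t,[*dry(x,y),.04]); q=(p+.5)*4-.5
        # expected radius in px
        r=np.mean([np.linalg.norm(proj(t,[*(dry(x,y)+.034*d),.04])-p) for d in(DX,DY,-DX,-DY)])*4
        m=(b<bg-10).astype(np.uint8)*255; mm=np.zeros_like(m); cv2.circle(mm,tuple(int(k) for k in q.round()),int(r*1.18),255,-1); m&=mm
        pts=cv2.findNonZero(m)
        if pts is None or len(pts)<50: print(f,n,'none');continue
        e=cv2.fitEllipse(cv2.convexHull(pts)); u=((np.array(e[0])+.5)/4-.5)
        print(f,n,len(pts),'ell',np.round(np.array(e[1])/4,1),'exp d',round(r/2,1),onz(t,*u,z).round(4)[:2],dry(x,y).round(4))
```

```text
top2 0 1188 ell [17.6 20.2] exp d 21.4 [ 0.4882 -0.0543] [ 0.4837 -0.0537]
top2 1 1336 ell [19.5 20.9] exp d 21.4 [0.4875 0.0314] [0.4857 0.0322]
top2 2 1262 ell [17.4 20. ] exp d 21.1 [ 0.5622 -0.0554] [ 0.5577 -0.0555]
top2 3 1386 ell [18.2 20.2] exp d 21.1 [0.563  0.0287] [0.5597 0.0305]
scene2 0 853 ell [ 9.7 15.4] exp d 15.1 [ 0.486  -0.0505] [ 0.4837 -0.0537]
scene2 1 922 ell [10.8 15.2] exp d 15.7 [0.4891 0.032 ] [0.4857 0.0322]
scene2 2 1123 ell [11.1 16.2] exp d 15.6 [ 0.5571 -0.0517] [ 0.5577 -0.0555]
scene2 3 1422 ell [12.3 16.9] exp d 16.2 [0.5598 0.0302] [0.5597 0.0305]
```

Well measurements agree within about 3 mm, biased towards the lit walls, and the head travelled 160 mm. Now grasp the far canister E.

```bash
python3 -m jog '[[-0.0093,0.003,0.03,0,0,0.0027,0.53],[-0.0093,0.003,0.07,0,0,0.0027,0.53],[-0.0093,0.003,0.11,0,0.0024,0.0027,0.53],[-0.0093,0.003,0.15,0,0.0024,0.0027,0.53],[-0.0093,0.003,0.18,0,0.0024,0.0027,0.53],[-0.0093,0.003,0.205,0,0.0024,0.0027,0.53],[-0.0093,0.003,0.22,0,0.0024,0.0027,0.53],[-0.0093,0.003,0.229,0,0.0024,0.0027,0.53],[-0.0093,0.003,0.229,0,0.0024,0.0027,0.53],[-0.0093,0.003,0.229,0,0.0024,0.0027,0.53],[-0.0093,0.003,0.229,0,0.0024,0.0027,-1],[-0.0093,0.003,0.229,0,0.0024,0.0027,-1],[-0.0093,0.003,0.229,0,0.0024,0.0027,-1],[-0.0093,0.003,0.229,0,0.0024,0.0027,-1],[-0.0093,0.003,0.229,0,0.0024,0.0027,-1],[-0.0093,0.003,0.229,0,0.0024,0.0027,-1]]' 30
```

```text
time_s: 9.0
ee_pos: [0.5689, 0.2985, 0.0352]
eef_rot: [-3.139, -0.001, -0.023]
force: [-0.9, 0.9, 6.1]
grip_width: 0.055
```

```bash
python3 - <<'E'
from h import *
togo([0.5587,-0.0555,0.16],YAW)
E
python3 -m jog '[[0,0,-0.02,0,0,0,-1],[0,0,-0.05,0,0,0,-1],[0,0,-0.09,0,0,0,-1],[0,0,-0.125,0,0,0,-1],[0,0.04,-0.125,0,0,0,-1],[0,0.08,-0.125,0,0,0,-1],[0,0.12,-0.125,0,0,0,-1],[0,0.16,-0.125,0,0,0,-1],[0,0.2,-0.125,0,0,0,-1],[0,0.24,-0.125,0,0,0,-1],[0,0.28,-0.125,0,0,0,-1],[0,0.32,-0.125,0,0,0,-1],[0,0.345,-0.125,0,0,0,-1],[0,0.354,-0.125,0,0,0,-1],[0,0.354,-0.125,0,0,0,-1],[0,0.354,-0.125,0,0,0,-1]]' 30
python3 - <<'E'
from h import *
togo([0.5587,-0.0555,0.044],YAW)
c=shot('scene','pics/scene3.png');im=cv2.imread('pics/scene3.png')[140:300,180:380];cv2.imwrite('pics/s3.png',cv2.resize(im,None,fx=3.5,fy=3.5,interpolation=cv2.INTER_CUBIC))
c=shot('top','pics/top3.png')
E
```

```text
to [ 0.5587 -0.0555  0.16  ] -0.0235 row: [-0.0018, 0.3538, -0.1256] [-0.0015, -0.0007, 0.0001]
time_s: 10.6
ee_pos: [0.5605, -0.0548, 0.1592]
eef_rot: [-3.139, -0.001, -0.023]
force: [-0.4, -0.5, -3.1]
grip_width: 0.0554
to [ 0.5587 -0.0555  0.044 ] -0.0235 row: [-0.0018, 0.0011, 0.1152] [-0.0016, -0.0005, 0.0004]
```

View pics/s3.png

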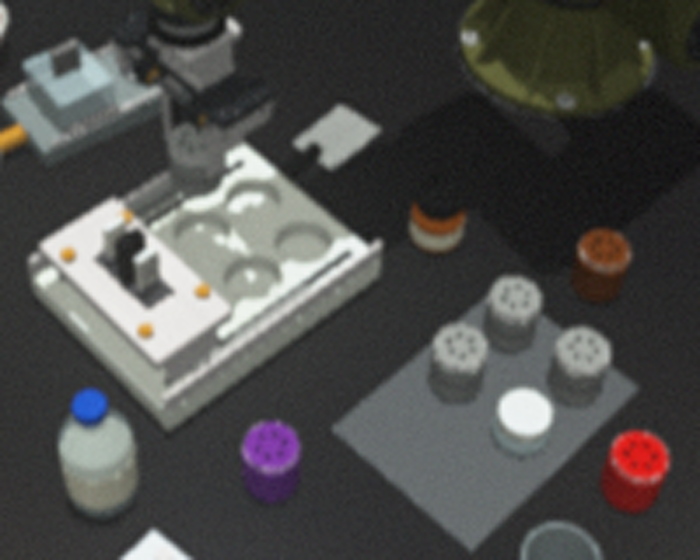

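The canister is held upright (opening 55 mm, about 3 N of weight). Lowering into well 2, stopping before release to check the force.

```bash
python3 -m jog '[[-0.0018,0.001,0.02,0,0,0,-1],[-0.0018,0.001,0.05,0,0,0,-1],[-0.0018,0.001,0.07,0,0,0,-1],[-0.0018,0.001,0.08,0,0,0,-1],[-0.0018,0.001,0.086,0,0,0,-1],[-0.0018,0.001,0.092,0,0,0,-1],[-0.0018,0.001,0.098,0,0,0,-1],[-0.0018,0.001,0.104,0,0,0,-1],[-0.0018,0.001,0.109,0,0,0,-1],[-0.0018,0.001,0.112,0,0,0,-1],[-0.0018,0.001,0.1135,0,0,0,-1],[-0.0018,0.001,0.1135,0,0,0,-1],[-0.0018,0.001,0.1135,0,0,0,-1]]' 30
```

```text
time_s: 12.0
ee_pos: [0.5589, -0.0552, 0.046]
eef_rot: [-3.139, -0.001, -0.022]
force: [0.6, -0.1, -2.6]
grip_width: 0.0551
```

Went in freely. Release, lift, and move over canister C.

```bash
python3 -m jog '[[0,0,0,0,0,0,0.4],[0,0,0,0,0,0,0.53],[0,0,0,0,0,0,0.53],[0,0,0,0,0,0,0.53],[0,0,-0.02,0,0,0,0.53],[0,0,-0.06,0,0,0,0.53],[0,0,-0.1,0,0,0,0.53],[0,0,-0.12,0,0,0,0.53],[-0.02,-0.04,-0.12,0,0,0,0.53],[-0.04,-0.08,-0.12,0,0,0,0.53],[-0.06,-0.12,-0.12,0,0,0,0.53],[-0.07,-0.16,-0.12,0,0,0,0.53],[-0.08,-0.2,-0.12,0,0,0,0.53],[-0.08,-0.24,-0.12,0,0,0,0.53],[-0.085,-0.28,-0.12,0,0,0,0.53],[-0.0875,-0.3089,-0.12,0,0,0,0.53],[-0.0875,-0.3089,-0.12,0,0,0,0.53],[-0.0875,-0.3089,-0.12,0,0,0,0.53]]' 30
cat > look.py <<'E'
import sys
from h import *; import io,contextlib
with contextlib.redirect_stdout(io.StringIO()): import m1
n=sys.argv[1]
t=shot('top',f'pics/top{n}.png'); s=shot('scene',f'pics/scene{n}.png')
a=cv2.imread(f'pics/top{n}.png')[90:260,110:310]; b=cv2.imread(f'pics/scene{n}.png')[140:300,180:380]
a=cv2.resize(a,(400,340),interpolation=cv2.INTER_CUBIC); b=cv2.resize(b,(400,340),interpolation=cv2.INTER_CUBIC)
cv2.imwrite(f'pics/both{n}.png',np.hstack([a,b]))
for k,c,roi in(('T',t,(124,150,188,240)),('S',s,(285,212,365,280))):
    for e in m1.lids(c,roi): print(k,e,onz(c,*e[0],.062).round(4)[:2])
if len(sys.argv)>2: togo([float(v) for v in sys.argv[2:5]],YAW)
E
python3 look.py 4 0.4785 0.2556 0.034
```

```text
time_s: 13.8
ee_pos: [0.4779, 0.2554, 0.1665]
eef_rot: [-3.139, -0.001, -0.021]
force: [-0.0, 0.5, -0.8]
grip_width: 0.0721
S ([330.3, 257.6], [14.3, 15.1], 182) [0.4909 0.355 ]
S ([346.1, 239.9], [11.4, 14.4], 155) [0.393  0.3458]
to [0.4785 0.2556 0.034 ] -0.0235 row: [0.0001, -0.0008, 0.1327] [-0.0014, -0.0008, 0.0005]
```

View pics/both4.png

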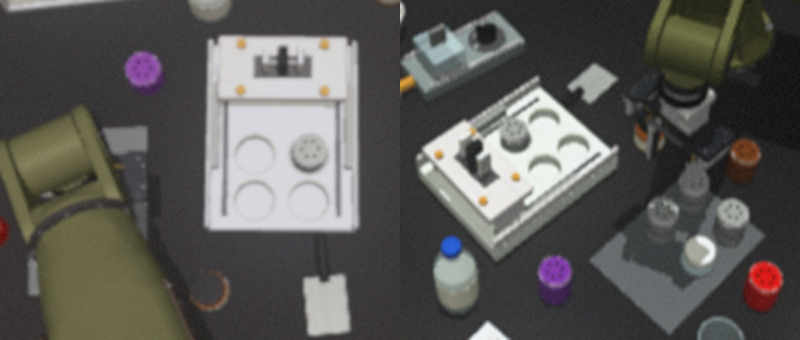

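E is seated in well 2 (top crop 309,152) and the others haven't moved. Grasp C.

```bash
python3 -m jog '[[0,-0.0008,0.04,0,0,0,0.53],[0,-0.0008,0.07,0,0,0,0.53],[0,-0.0008,0.1,0,0,0,0.53],[0,-0.0008,0.118,0,0,0,0.53],[0,-0.0008,0.128,0,0,0,0.53],[0,-0.0008,0.132,0,0,0,0.53],[0,-0.0008,0.132,0,0,0,0.53],[0,-0.0008,0.132,0,0,0,-1],[0,-0.0008,0.132,0,0,0,-1],[0,-0.0008,0.132,0,0,0,-1],[0,-0.0008,0.132,0,0,0,-1],[0,-0.0008,0.132,0,0,0,-1],[0,-0.0008,0.132,0,0,0,-1]]' 30
python3 - <<'E'
from h import *
togo([*(dry(-.03,.043)+[.001,0]),.16],YAW)
E
```

```text
time_s: 15.2
ee_pos: [0.4788, 0.2558, 0.0355]
eef_rot: [-3.139, -0.002, -0.023]
force: [-0.9, -0.7, 5.8]
grip_width: 0.0553
to [0.5607 0.0305 0.16  ] -0.0235 row: [0.0873, 0.223, -0.1249] [-0.0018, -0.0016, 0.0006]
```

```bash
python3 -m jog '[[0,0,-0.02,0,0,0,-1],[0,0,-0.05,0,0,0,-1],[0,0,-0.09,0,0,0,-1],[0,0,-0.125,0,0,0,-1],[0.015,0.04,-0.125,0,0,0,-1],[0.03,0.08,-0.125,0,0,0,-1],[0.05,0.12,-0.125,0,0,0,-1],[0.065,0.16,-0.125,0,0,0,-1],[0.08,0.2,-0.125,0,0,0,-1],[0.0873,0.223,-0.125,0,0,0,-1],[0.0873,0.223,-0.125,0,0,0,-1],[0.0873,0.223,-0.125,0,0,0,-1],[0.0873,0.223,-0.125,0,0,0,-1]]' 30
python3 look.py 5 0.5607 0.0305 0.046
```

```text
time_s: 16.5
ee_pos: [0.5604, 0.0314, 0.16]
eef_rot: [-3.139, -0.002, -0.022]
force: [0.0, 0.6, -2.7]
grip_width: 0.0553
T ([135.7, 220.8], [17.8, 18.8], 165) [0.3893 0.344 ]
T ([165.2, 220.6], [18.0, 19.3], 167) [0.3884 0.2532]
T ([137.8, 193.2], [18.6, 19.3], 193) [0.4751 0.3394]
S ([329.6, 257.5], [14.6, 16.5], 214) [0.4924 0.3531]
S ([346.1, 239.9], [11.4, 14.4], 155) [0.393  0.3458]
S ([326.7, 224.8], [10.7, 13.4], 154) [0.3919 0.2549]
to [0.5607 0.0305 0.046 ] -0.0235 row: [-0.0001, 0.0013, 0.1141] [-0.0018, -0.0015, 0.0014]
```

View pics/both5.png

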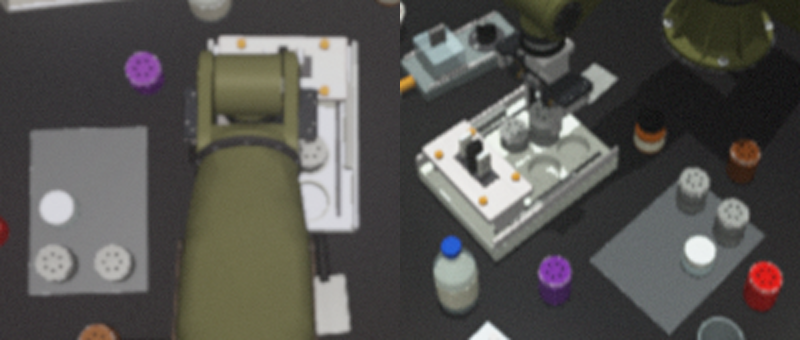

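```bash
python3 -m jog '[[0,0.001,0.03,0,0,0,-1],[0,0.001,0.06,0,0,0,-1],[0,0.001,0.078,0,0,0,-1],[0,0.001,0.086,0,0,0,-1],[0,0.001,0.092,0,0,0,-1],[0,0.001,0.098,0,0,0,-1],[0,0.001,0.104,0,0,0,-1],[0,0.001,0.109,0,0,0,-1],[0,0.001,0.112,0,0,0,-1],[0,0.001,0.114,0,0,0,-1],[0,0.001,0.114,0,0,0,-1],[0,0.001,0.114,0,0,0,-1]]' 30
```

```text
time_s: 17.8
ee_pos: [0.5609, 0.0308, 0.0462]
eef_rot: [-3.139, -0.003, -0.021]
force: [-0.7, -0.1, -2.3]
grip_width: 0.0554
```

```bash
python3 -m jog '[[0,0,0,0,0,0,0.3],[0,0,0,0,0,0,0.42],[0,0,0,0,0,0,0.42],[0,0,0,0,0,0,0.42],[0,0,-0.02,0,0,0,0.42],[0,0,-0.06,0,0,0,0.5],[0,0,-0.1,0,0,0,0.53],[0,0,-0.12,0,0,0,0.53],[-0.03,-0.04,-0.12,0,0,0,0.53],[-0.06,-0.08,-0.12,0,0,0,0.53],[-0.09,-0.12,-0.12,0,0,0,0.53],[-0.12,-0.15,-0.12,0,0,0,0.53],[-0.15,-0.18,-0.12,0,0,0,0.53],[-0.1775,-0.2185,-0.12,0,0,0,0.53],[-0.1775,-0.2185,-0.12,0,0,0,0.53],[-0.1775,-0.2185,-0.12,0,0,0,0.53],[-0.1775,-0.2185,-0.12,0,0,0,0.53]]' 30
python3 look.py 6 0.3886 0.2534 0.035
```

```text
time_s: 19.5
ee_pos: [0.3882, 0.2521, 0.1664]
eef_rot: [-3.139, -0.003, -0.022]
force: [0.2, -0.1, -0.5]
grip_width: 0.0722
S ([329.6, 257.6], [14.1, 16.4], 214) [0.4927 0.3533]
to [0.3886 0.2534 0.035 ] -0.0235 row: [-0.0002, -0.0012, 0.1313] [-0.0017, -0.0016, 0.0003]
```

View pics/both6.png

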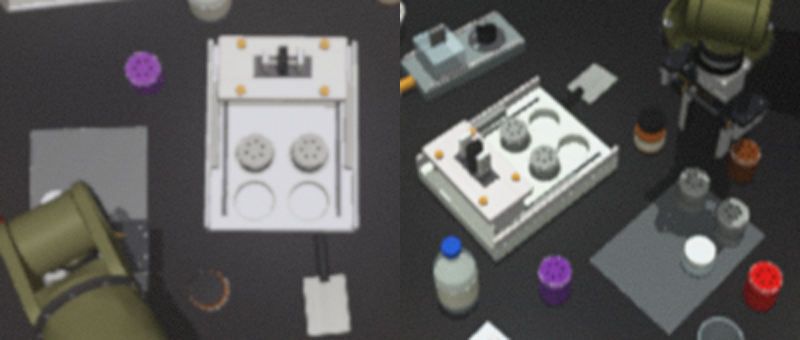

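Two are seated and B hasn't moved. Grasp B.

```bash
python3 -m jog '[[0,-0.0012,0.04,0,0,0,0.53],[0,-0.0012,0.07,0,0,0,0.53],[0,-0.0012,0.1,0,0,0,0.53],[0,-0.0012,0.118,0,0,0,0.53],[0,-0.0012,0.128,0,0,0,0.53],[0,-0.0012,0.132,0,0,0,0.53],[0,-0.0012,0.132,0,0,0,0.53],[0,-0.0012,0.132,0,0,0,-1],[0,-0.0012,0.132,0,0,0,-1],[0,-0.0012,0.132,0,0,0,-1],[0,-0.0012,0.132,0,0,0,-1],[0,-0.0012,0.132,0,0,0,-1],[0,-0.0012,0.132,0,0,0,-1]]' 30
python3 - <<'E'
from h import *
togo([*(dry(-.104,-.043)+[.001,0]),.16],YAW)
E
```

```text
time_s: 20.9
ee_pos: [0.3892, 0.2536, 0.0351]
eef_rot: [-3.138, -0.004, -0.023]
force: [-0.6, -1.8, 6.9]
grip_width: 0.0552
to [ 0.4847 -0.0537  0.16  ] -0.0235 row: [0.103, 0.3047, -0.1255] [-0.002, -0.0023, 0.0005]
```

```bash
python3 -m jog '[[0,0,-0.02,0,0,0,-1],[0,0,-0.05,0,0,0,-1],[0,0,-0.09,0,0,0,-1],[0,0,-0.125,-0.002,-0.0023,0,-1],[0.015,0.04,-0.125,-0.002,-0.0023,0,-1],[0.03,0.08,-0.125,-0.002,-0.0023,0,-1],[0.045,0.12,-0.125,-0.002,-0.0023,0,-1],[0.06,0.16,-0.125,-0.002,-0.0023,0,-1],[0.075,0.2,-0.125,-0.002,-0.0023,0,-1],[0.085,0.24,-0.125,-0.002,-0.0023,0,-1],[0.095,0.28,-0.125,-0.002,-0.0023,0,-1],[0.103,0.3047,-0.125,-0.002,-0.0023,0,-1],[0.103,0.3047,-0.125,-0.002,-0.0023,0,-1],[0.103,0.3047,-0.125,-0.002,-0.0023,0,-1],[0.103,0.3047,-0.125,-0.002,-0.0023,0,-1]]' 30
python3 look.py 7 0.4847 -0.0537 0.046
```

```text
time_s: 22.4
ee_pos: [0.4845, -0.053, 0.1594]
eef_rot: [-3.141, 0.0, -0.022]
force: [0.1, 0.5, -2.3]
grip_width: 0.0551
T ([135.7, 220.8], [17.8, 18.8], 164) [0.3893 0.344 ]
T ([137.9, 193.2], [18.6, 19.3], 193) [0.4751 0.3391]
S ([329.6, 257.5], [14.6, 16.5], 214) [0.4924 0.3531]
S ([346.1, 239.9], [11.4, 14.4], 155) [0.393  0.3458]
to [ 0.4847 -0.0537  0.046 ] -0.0235 row: [0.0001, 0.0008, 0.1135] [-0.0001, -0.0001, 0.0013]
```

View pics/both7.png

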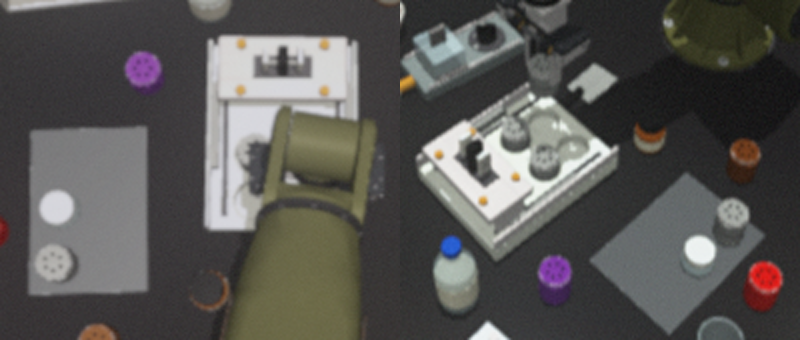

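B is held over well 0. Lower it.

```bash
python3 -m jog '[[0,0.001,0.03,0,0,0,-1],[0,0.001,0.06,0,0,0,-1],[0,0.001,0.078,0,0,0,-1],[0,0.001,0.086,0,0,0,-1],[0,0.001,0.092,0,0,0,-1],[0,0.001,0.098,0,0,0,-1],[0,0.001,0.104,0,0,0,-1],[0,0.001,0.109,0,0,0,-1],[0,0.001,0.112,0,0,0,-1],[0,0.001,0.1135,0,0,0,-1],[0,0.001,0.1135,0,0,0,-1],[0,0.001,0.1135,0,0,0,-1]]' 30
python3 - <<'E'
from h import *
togo([.3893,.344,.165],YAW)
E
```

```text
time_s: 23.7
ee_pos: [0.4847, -0.054, 0.0462]
eef_rot: [-3.142, -0.0, -0.022]
force: [0.0, -0.3, -0.9]
grip_width: 0.0552
to [0.3893 0.344  0.165 ] -0.0235 row: [-0.1039, -0.3958, -0.1188] [-0.0, -0.0002, 0.0012]
```

```bash
python3 -m jog '[[0,0,0,0,0,0,0.3],[0,0,0,0,0,0,0.42],[0,0,0,0,0,0,0.42],[0,0,0,0,0,0,0.42],[0,0,-0.02,0,0,0,0.42],[0,0,-0.06,0,0,0,0.5],[0,0,-0.1,0,0,0,0.53],[0,0,-0.119,0,0,0,0.53],[-0.01,-0.04,-0.119,0,0,0,0.53],[-0.02,-0.08,-0.119,0,0,0,0.53],[-0.03,-0.12,-0.119,0,0,0,0.53],[-0.04,-0.16,-0.119,0,0,0,0.53],[-0.05,-0.2,-0.119,0,0,0,0.53],[-0.06,-0.24,-0.119,0,0,0,0.53],[-0.07,-0.28,-0.119,0,0,0,0.53],[-0.085,-0.32,-0.119,0,0,0,0.53],[-0.095,-0.36,-0.119,0,0,0,0.53],[-0.1039,-0.3958,-0.119,0,0,0,0.53],[-0.1039,-0.3958,-0.119,0,0,0,0.53],[-0.1039,-0.3958,-0.119,0,0,0,0.53]]' 30
python3 look.py 8 0.3893 0.344 0.035
```

```text
time_s: 25.7
ee_pos: [0.389, 0.3442, 0.1649]
eef_rot: [3.141, -0.0, -0.02]
force: [0.5, -0.2, 0.3]
grip_width: 0.0719
T ([138.0, 192.2], [16.4, 19.1], 184) [0.4783 0.3389]
S ([329.2, 257.8], [13.4, 16.1], 196) [0.4943 0.3529]
to [0.3893 0.344  0.035 ] -0.0235 row: [-0.0002, -0.0008, 0.1301] [0.0001, -0.0001, 0.0008]
```

View pics/both8.png

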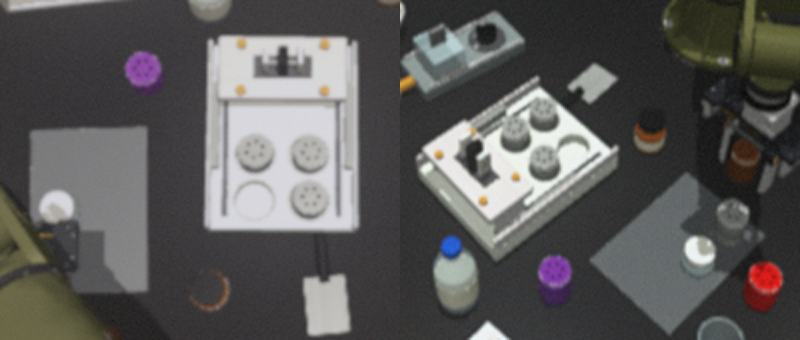

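Three are seated, and A is where it was (scene crop 733,213). Grasp A.

```bash
python3 -m jog '[[0,-0.0004,0.04,0,0,0,0.53],[0,-0.0004,0.07,0,0,0,0.53],[0,-0.0004,0.1,0,0,0,0.53],[0,-0.0004,0.118,0,0,0,0.53],[0,-0.0004,0.127,0,0,0,0.53],[0,-0.0004,0.13,0,0,0,0.53],[0,-0.0004,0.13,0,0,0,0.53],[0,-0.0004,0.13,0,0,0,-1],[0,-0.0004,0.13,0,0,0,-1],[0,-0.0004,0.13,0,0,0,-1],[0,-0.0004,0.13,0,0,0,-1],[0,-0.0004,0.13,0,0,0,-1],[0,-0.0004,0.13,0,0,0,-1]]' 30
python3 - <<'E'
from h import *
togo([*(dry(-.104,.043)+[.001,0]),.16],YAW)
E
```

```text
time_s: 27.1
ee_pos: [0.3899, 0.3439, 0.0359]
eef_rot: [-3.141, -0.001, -0.022]
force: [-0.5, -1.2, 7.2]
grip_width: 0.0551
to [0.4867 0.0322 0.16  ] -0.0235 row: [0.1039, 0.3094, -0.1241] [-0.0003, -0.0008, 0.0009]
```

```bash
python3 -m jog '[[0,0,-0.02,0,0,0,-1],[0,0,-0.05,0,0,0,-1],[0,0,-0.09,0,0,0,-1],[0,0,-0.124,0,0,0,-1],[0.015,0.04,-0.124,0,0,0,-1],[0.03,0.08,-0.124,0,0,0,-1],[0.045,0.12,-0.124,0,0,0,-1],[0.06,0.16,-0.124,0,0,0,-1],[0.075,0.2,-0.124,0,0,0,-1],[0.085,0.24,-0.124,0,0,0,-1],[0.095,0.28,-0.124,0,0,0,-1],[0.1039,0.3094,-0.124,0,0,0,-1],[0.1039,0.3094,-0.124,0,0,0,-1],[0.1039,0.3094,-0.124,0,0,0,-1],[0.1039,0.3094,-0.124,0,0,0,-1]]' 30
python3 look.py 9 0.4867 0.0322 0.046
```

```text
time_s: 28.6
ee_pos: [0.4865, 0.033, 0.1598]
eef_rot: [-3.141, -0.001, -0.021]
force: [-0.6, 0.2, -2.1]
grip_width: 0.055
T ([137.9, 193.2], [18.6, 19.3], 193) [0.4751 0.3391]
S ([329.7, 257.4], [14.6, 16.6], 213) [0.4918 0.3531]
to [0.4867 0.0322 0.046 ] -0.0235 row: [0.0, 0.001, 0.1139] [-0.0004, -0.0007, 0.0018]
```

View pics/both9.png

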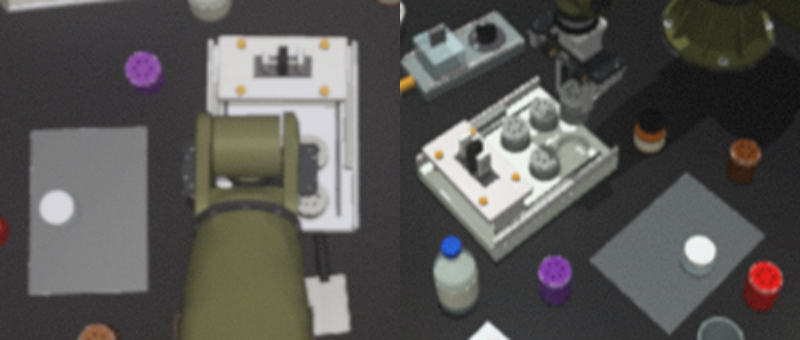

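```bash
python3 -m jog '[[0,0.001,0.03,0,0,0,-1],[0,0.001,0.06,0,0,0,-1],[0,0.001,0.078,0,0,0,-1],[0,0.001,0.086,0,0,0,-1],[0,0.001,0.092,0,0,0,-1],[0,0.001,0.098,0,0,0,-1],[0,0.001,0.104,0,0,0,-1],[0,0.001,0.109,0,0,0,-1],[0,0.001,0.112,0,0,0,-1],[0,0.001,0.1135,0,0,0,-1],[0,0.001,0.1135,0,0,0,-1],[0,0.001,0.1135,0,0,0,-1]]' 30
python3 - <<'E'
from h import *
togo([*dry(.093,0),.26],YAW)
E
```

```text
time_s: 29.9
ee_pos: [0.4868, 0.0322, 0.0465]
eef_rot: [-3.141, -0.001, -0.021]
force: [-0.3, 0.3, -1.7]
grip_width: 0.0549
to [ 0.6817 -0.0154  0.26  ] -0.0235 row: [0.1961, 0.0434, -0.2132] [-0.0004, -0.0009, 0.0018]
```

```bash
python3 -m jog '[[0,0,0,0,0,0,0.3],[0,0,0,0,0,0,0.42],[0,0,0,0,0,0,0.42],[0,0,0,0,0,0,0.42],[0,0,-0.02,0,0,0,0.42],[0,0,-0.06,0,0,0,0.5],[0,0,-0.1,0,0,0,0.6],[0,0,-0.14,0,0,0,0.8],[0,0,-0.18,0,0,0,0.8],[0,-0.04,-0.213,0,0,0,0.8],[0,-0.08,-0.213,0,0,0,0.8],[0,-0.12,-0.213,0,0,0,0.8],[0,-0.16,-0.213,0,0,0,0.8],[0,-0.2,-0.213,0,0,0,0.8],[0,-0.2,-0.213,0,0,0,0.8],[0,-0.2,-0.213,0,0,0,0.8]]' 30
python3 look.py 10 0.6817 -0.0154 0.26
```

```text
time_s: 31.5
ee_pos: [0.4904, 0.2324, 0.2594]
eef_rot: [-3.141, -0.001, -0.019]
force: [-0.3, 1.1, -0.1]
grip_width: 0.0844
S ([329.9, 257.5], [14.5, 16.0], 208) [0.4916 0.3538]
to [ 0.6817 -0.0154  0.26  ] -0.0235 row: [0.1963, 0.2425, -0.0002] [-0.0002, -0.0009, 0.0014]
```

View pics/both10.png

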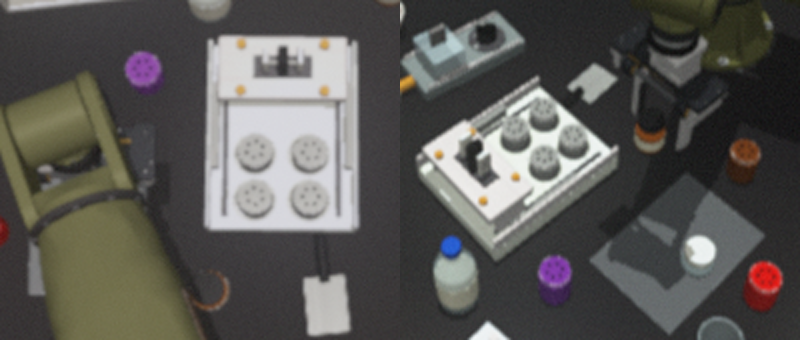

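All four stand in wells. Checking their seated height by triangulating the lids before closing.

```bash
python3 - <<'E'
from h import *
t=load('pics/top10.npz');s=load('pics/scene10.npz')
def hol(c,f):
    g=cv2.cvtColor(c["image"],cv2.COLOR_RGB2GRAY); out=[]
    b=cv2.resize(g,None,fx=4,fy=4,interpolation=cv2.INTER_CUBIC)
    for x,y in[(-.104,-.043),(-.104,.043),(-.03,-.043),(-.03,.043)]:
        p=proj(c,[*dry(x,y),.072]); q=((p+.5)*4-.5).round().astype(int); r=48 if f=='t' else 40
        w=b[q[1]-r:q[1]+r,q[0]-r:q[0]+r]
        # dark vent holes within lid
        bh=cv2.morphologyEx(w,cv2.MORPH_BLACKHAT,cv2.getStructuringElement(cv2.MORPH_ELLIPSE,(15,15)))
        yy,xx=np.mgrid[-r:r,-r:r]; lim=26 if f=='t' else 20
        wt=np.where(xx**2+(yy*(1 if f=='t' else 1.25))**2<lim**2,np.clip(bh.astype(float)-25,0,None),0)
        out.append(p+np.array([(xx*wt).sum(),(yy*wt).sum()])/wt.sum()/4)
    return out
for n,(a,b) in enumerate(zip(hol(t,'t'),hol(s,'s'))): print(n,*[v.round(4) for v in tri(t,a,s,b)],dry(*[(-.104,-.043),(-.104,.043),(-.03,-.043),(-.03,.043)][n]).round(4))
E
python3 -m jog '[[0.03,0.04,0,0,0,0,0.8],[0.06,0.08,0,0,0,0,0.8],[0.1,0.12,0,0,0,0,0.8],[0.13,0.16,0,0,0,0,0.8],[0.16,0.2,0,0,0,0,0.8],[0.1963,0.2425,0,0,0,0.0014,0.8],[0.1963,0.2425,0,0,0,0.0014,0.8],[0.1963,0.2425,0,0,0,0.0014,0.8],[0.1963,0.2425,0,0,0,0.0014,0.8]]' 25
python3 - <<'E'
from h import *
togo([*dry(.093,0),.123],YAW)
E
```

```text
0 [ 0.4839 -0.0573  0.0673] 0.0016 [ 0.4837 -0.0537]
1 [0.487  0.0362 0.0774] 0.0068 [0.4857 0.0322]
2 [ 0.5525 -0.045   0.0793] 0.0002 [ 0.5577 -0.0555]
3 [0.5602 0.0302 0.0724] 0.0068 [0.5597 0.0305]
time_s: 32.5
ee_pos: [0.6813, -0.0158, 0.2599]
eef_rot: [-3.141, -0.001, -0.025]
force: [-0.6, 0.1, 0.8]
grip_width: 0.0845
to [ 0.6817 -0.0154  0.123 ] -0.0235 row: [0.0002, -0.0004, 0.1369] [-0.0004, -0.0008, -0.0007]
```

That vent-hole measure was noisy (67–79 mm against 72), but every canister was released within about 1 mm of the well floor with no contact force, so they are seated. Pinch the head.

```bash
python3 -m jog '[[0,0,0.03,0,0,0,0.8],[0,0,0.06,0,0,0,0.8],[0,0,0.09,0,0,0,0.8],[0,0,0.115,0,0,0,0.8],[0,0,0.13,0,0,0,0.8],[0.0002,-0.0004,0.1365,0,0,0,0.8],[0.0002,-0.0004,0.1365,0,0,0,0.8],[0.0002,-0.0004,0.1365,0,0,0,-1],[0.0002,-0.0004,0.1365,0,0,0,-1],[0.0002,-0.0004,0.1365,0,0,0,-1],[0.0002,-0.0004,0.1365,0,0,0,-1],[0.0002,-0.0004,0.1365,0,0,0,-1],[0.0002,-0.0004,0.1365,0,0,0,-1],[0.0002,-0.0004,0.1365,0,0,0,-1],[0.0002,-0.0004,0.1365,0,0,0,-1],[0.0002,-0.0004,0.1365,0,0,0,-1],[0.0002,-0.0004,0.1365,0,0,0,-1]]' 30
```

```text
time_s: 34.2
ee_pos: [0.6819, -0.0145, 0.1242]
eef_rot: [-3.14, -0.002, -0.024]
force: [-1.0, 5.9, 6.7]
grip_width: 0.034
```

```bash
python3 -m jog '[[-0.005,0,0,0,0,0,-1],[-0.015,0,0,0,0,0,-1],[-0.025,0,0,0,0,0,-1],[-0.035,0,0,0,0,0,-1],[-0.045,0,0,0,0,0,-1]]' 30
python3 - <<'E'
from h import *
togo([*dry(-.067,0),.123],YAW)
E
```

```text
time_s: 34.7
ee_pos: [0.6366, -0.0133, 0.1242]
eef_rot: [-3.14, -0.003, -0.024]
force: [2.9, 1.7, 1.5]
grip_width: 0.0338
to [ 0.5217 -0.0116  0.123 ] -0.0235 row: [-0.1149, 0.0011, 0.0008] [-0.0011, -0.002, -0.0003]
```

```bash
python3 -m jog '[[-0.01,0,0,0,0,0,-1],[-0.02,0,0,0,0,0,-1],[-0.032,0,0,0,0,0,-1],[-0.044,0,0,0,0,0,-1],[-0.056,0,0,0,0,0,-1],[-0.068,0,0,0,0,0,-1],[-0.08,0,0,0,0,0,-1],[-0.09,0,0,0,0,0,-1],[-0.1,0,0,0,0,0,-1],[-0.108,0,0,0,0,0,-1],[-0.113,0,0,0,0,0,-1],[-0.116,0,0,0,0,0,-1],[-0.118,0,0,0,0,0,-1],[-0.118,0,0,0,0,0,-1]]' 30
```

```text
time_s: 36.1
ee_pos: [0.521, -0.0105, 0.1243]
eef_rot: [-3.14, -0.01, -0.024]
force: [22.0, 2.8, -6.7]
grip_width: 0.0339
```

At the home stop (22 N of reaction). Release, lift, move aside and look.

```bash
python3 -m jog '[[-0.001,0,0,0,0,0,-1],[-0.001,0,0,0,0,0,0.8],[-0.001,0,0,0,0,0,0.8],[-0.001,0,0,0,0,0,0.8],[-0.001,0,0,0,0,0,0.8],[0.001,0,0,0,0,0,0.8],[0.001,0,-0.02,0,0.006,0,0.8],[0.001,0,-0.05,0,0.006,0,0.8],[0.001,0,-0.09,0,0.006,0,0.8],[0.001,0,-0.12,0,0.006,0,0.8],[0,0,-0.14,0,0.006,0,0.8],[0,-0.04,-0.14,0,0.006,0,0.8],[0,-0.08,-0.14,0,0.006,0,0.8],[0,-0.12,-0.14,0,0.006,0,0.8],[0,-0.16,-0.14,0,0.006,0,0.8],[0,-0.2,-0.14,0,0.006,0,0.8],[0,-0.24,-0.14,0,0.006,0,0.8],[0,-0.24,-0.14,0,0.006,0,0.8]]' 30
python3 look.py 11
python3 - <<'E'
from h import *
t=load('pics/top11.npz')
hsv=cv2.cvtColor(t["image"],cv2.COLOR_RGB2HSV); m=cv2.inRange(hsv,(8,90,90),(30,255,255)); m[:,:215]=0;m[:,295:]=0;m[200:]=0;m[:100]=0
n,l,st,ce=cv2.connectedComponentsWithStats(m); P=[onz(t,*ce[i],.105) for i in range(1,n)if st[i,4]>4]; print(len(P),np.mean(P,0).round(4), ce[1:].round(1).tolist())
im=cv2.imread('pics/top11.png')
cv2.imwrite('pics/k11.png',cv2.resize(im[140:240,320:380],None,fx=6,fy=6,interpolation=cv2.INTER_CUBIC))
E
```

```text
time_s: 37.9
ee_pos: [0.5245, 0.2326, 0.2637]
eef_rot: [-3.14, -0.018, -0.021]
force: [-0.8, 0.1, 0.1]
grip_width: 0.0848
S ([329.6, 257.4], [14.5, 16.5], 214) [0.4921 0.3528]
4 [ 0.5216 -0.0115  0.105 ] [[229.3, 161.9], [271.9, 162.3], [229.0, 186.0], [271.9, 186.3]]
```

View pics/both11.png

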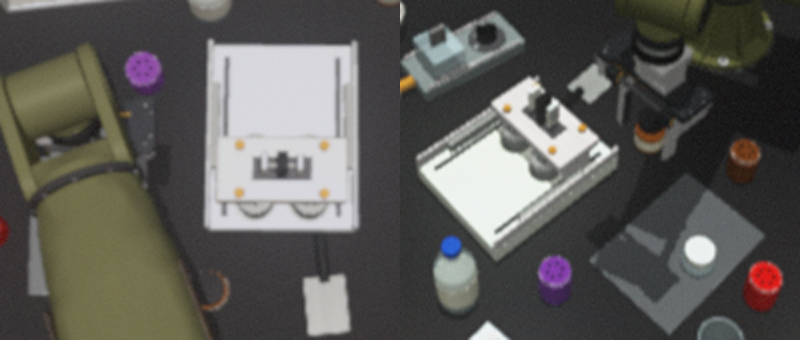

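View pics/k11.png

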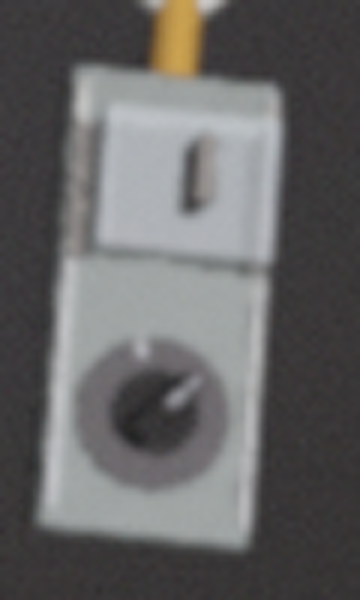

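The head is home again: screw mean is 0.5216, against 0.5217 at the start. In the knob crop the pointer goes up-right to about (202,376) and the mark is at about (142,349), around the ring centre (153,412). Measuring these.

```bash
cat > knob.py <<'E'
import sys
from h import *
def ana(c,f):
    g=cv2.cvtColor(c["image"],cv2.COLOR_RGB2GRAY); k=6
    ctr0=proj(c,[.4205,-.308,.033]); x0,y0=(ctr0-[24,22]).astype(int)
    b=cv2.resize(g[y0:y0+44,x0:x0+48],None,fx=k,fy=k,interpolation=cv2.INTER_CUBIC)
    P=lambda u,v:((u+.5)/k-.5+x0,(v+.5)/k-.5+y0)
    m=(b<132).astype(np.uint8)*255; m=cv2.morphologyEx(m,cv2.MORPH_CLOSE,np.ones((25,25),np.uint8))
    q=(ctr0-[x0,y0])*k; cs,_=cv2.findContours(m,cv2.RETR_EXTERNAL,cv2.CHAIN_APPROX_NONE)
    cs=[h for h in cs if cv2.pointPolygonTest(h,tuple(map(float,q)),False)>0]; h=max(cs,key=cv2.contourArea)
    e=cv2.fitEllipse(cv2.convexHull(h)); ce=onz(c,*P(*e[0]),.033); print(f,'ring px',np.round(P(*e[0]),1),np.round(np.array(e[1])/k,1),'world',ce.round(4))
    return b,P,e,ce,h
if __name__=="__main__":
  n=sys.argv[1]
  for f in('top','scene'):
    c=load(f'pics/{f}{n}.npz'); b,P,e,ce,h=ana(c,f)
    mm=np.zeros_like(b); cv2.drawContours(mm,[cv2.convexHull(h)],-1,255,-1); mm=cv2.erode(mm,np.ones((7,7)))
    w=((b>150)&(mm>0)).astype(np.uint8); nn,l,st,cc=cv2.connectedComponentsWithStats(w)
    for i in range(1,nn):
        if st[i,4]<30: continue
        ys,xs=np.where(l==i); W=np.array([onz(c,*P(x,y),.036)[:2] for x,y in zip(xs,ys)])-onz(c,*P(*e[0]),.033)[:2]
        r=np.hypot(*W.T); d=W.mean(0); far=W[r>r.max()-.004].mean(0)
        print(' blob',st[i,4],'r',r.min().round(4),r.max().round(4),'ang mean',np.arctan2(d[1],d[0]).round(3),'ang far',np.arctan2(far[1],far[0]).round(3))
  t=load(f'pics/top{n}.npz')
E
python3 knob.py 11
```

```text
top ring px [329.2 208.7] [45.7 57.9] world [ 0.4202 -0.2589  0.033 ]
 blob 13159 r 0.0001 0.0815 ang mean -1.973 ang far -2.341
scene ring px [220.8 155.9] [60.4 67.5] world [ 0.4221 -0.3198  0.033 ]
 blob 230 r 0.0474 0.0609 ang mean -2.999 ang far -2.912
 blob 172 r 0.0329 0.0432 ang mean -1.29 ang far -1.256
 blob 1148 r 0.0517 0.087 ang mean 2.155 ang far 2.157
 blob 6583 r 0.0342 0.1264 ang mean 0.017 ang far -0.012
 blob 113 r 0.1623 0.1696 ang mean 1.446 ang far 1.426
```

The bench's dark area merged with the ring mask. I'll restrict it to a disc.

```bash
python3 - <<'E'
s=open('knob.py').read()
s=s.replace("    q=(ctr0-[x0,y0])*k;","    q=(ctr0-[x0,y0])*k; ma=np.zeros_like(m); R=[np.linalg.norm(proj(c,[.4205+a,-.308+bb,.033])-ctr0)*k for a,bb in((.05,0),(0,.05))]\n    poly=np.array([((proj(c,[.4205+.047*np.cos(a),-.308+.047*np.sin(a),.033])-[x0,y0])*k) for a in np.linspace(0,6.28,60)]).astype(np.int32); cv2.fillPoly(ma,[poly],255); m&=ma;")
s=s.replace("np.ones((25,25),np.uint8))","np.ones((9,9),np.uint8))")
open('knob.py','w').write(s)
E
python3 knob.py 11
```

```text
top ring px [344.8 208.7] [25.2 25.8] world [ 0.4196 -0.308   0.033 ]
 blob 122 r 0.0314 0.0373 ang mean 0.118 ang far 0.117
scene ring px [222.7 156.8] [15.1 19.8] world [ 0.4197 -0.3097  0.033 ]
```

```bash
cat > ptr.py <<'E'
import sys
from h import *
n=sys.argv[1]; ctr=np.array([.4197,-.3087])
c=load(f'pics/top{n}.npz'); g=cv2.cvtColor(c["image"],cv2.COLOR_RGB2GRAY).astype(float)
# polar brightness profiles at z=.036 about axis
for z,lo,hi in((.036,.023,.033),(.036,.032,.037)):
    A=np.arange(-1.6,0.8,.01); pr=[]
    for a in A:
        v=0
        for r in np.linspace(lo,hi,8):
            u=proj(c,[ctr[0]+r*np.cos(a),ctr[1]+r*np.sin(a),z]).astype(np.float32)
            v+=cv2.getRectSubPix(g.astype(np.float32),(1,1),(float(u[0]),float(u[1])))[0,0]
        pr.append(v/8)
    pr=np.array(pr); bg=np.median(pr)
    from scipy.signal import find_peaks
    pk,_=find_peaks(pr,prominence=8)
    for i in pk:
        sl=slice(max(0,i-20),i+21); w=np.clip(pr[sl]-(bg+pr[i])/2,0,None); print(z,lo,hi,'peak',A[i].round(3),'cen',((A[sl]*w).sum()/w.sum()).round(3),'h',pr[i].round(0),'bg',bg.round(0))
E
python3 ptr.py 11; python3 ptr.py 10; python3 ptr.py 5
python3 - <<'E'
import cv2
im=cv2.imread('pics/top11.png')[190:226,326:364];cv2.imwrite('pics/kk.png',cv2.resize(im,None,fx=14,fy=14,interpolation=cv2.INTER_NEAREST))
im=cv2.imread('pics/top11.png')[150:190,330:372];cv2.imwrite('pics/kt.png',cv2.resize(im,None,fx=14,fy=14,interpolation=cv2.INTER_NEAREST))
E
```

```text
0.036 0.023 0.033 peak -0.95 cen -0.946 h 123.0 bg 103.0
0.036 0.023 0.033 peak 0.16 cen 0.144 h 122.0 bg 103.0
0.036 0.032 0.037 peak 0.15 cen 0.135 h 164.0 bg 111.0
0.036 0.023 0.033 peak -0.95 cen -0.95 h 123.0 bg 103.0
0.036 0.023 0.033 peak 0.16 cen 0.145 h 123.0 bg 103.0
0.036 0.032 0.037 peak 0.14 cen 0.135 h 164.0 bg 111.0
0.036 0.023 0.033 peak -0.95 cen -0.947 h 123.0 bg 102.0
0.036 0.023 0.033 peak 0.16 cen 0.143 h 122.0 bg 102.0
0.036 0.032 0.037 peak 0.14 cen 0.135 h 162.0 bg 112.0
```

View pics/kk.png

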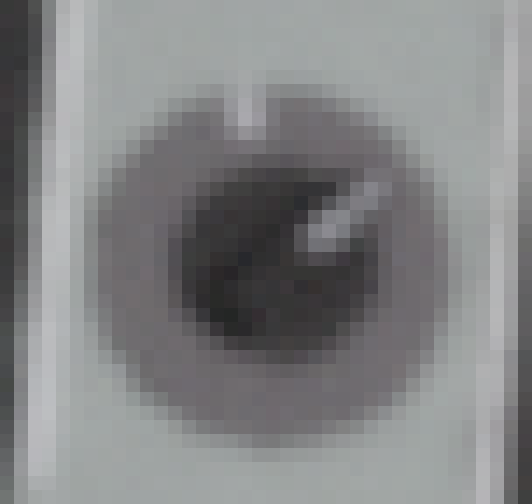

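View pics/kt.png

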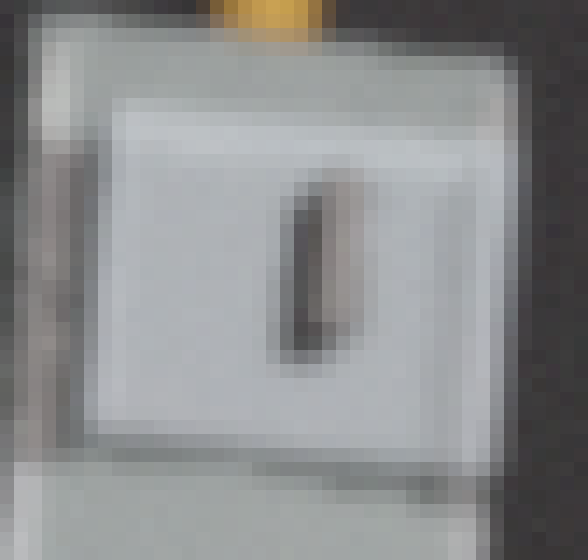

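Run:
```python
from h import *
t=load('pics/top11.npz');print('tab',onz(t,353.8,167.4,.12).round(4))
togo([.4197,-.3087,.26],-.95)
```

```text
tab [ 0.5341 -0.3225  0.12  ]
to [ 0.4197 -0.3087  0.26  ] -0.95 row: [-0.093, 0.5403, 0.0018] [-0.0058, -0.0104, 0.5902]
```

```bash
python3 -m jog '[[0,0.04,0,0,0,0.05,0.5],[0,0.08,0,0,0,0.1,0.3],[0,0.12,0,0,0,0.15,0],[-0.01,0.16,0,0,0,0.2,-0.1],[-0.02,0.2,0,0,0,0.25,-0.1],[-0.03,0.24,0,0,0,0.3,-0.1],[-0.04,0.28,0,0,0,0.35,-0.1],[-0.05,0.32,0,0,0,0.4,-0.1],[-0.06,0.36,0,0,0,0.45,-0.1],[-0.07,0.4,0,0,0,0.5,-0.1],[-0.08,0.44,0,-0.0058,-0.0104,0.55,-0.1],[-0.086,0.48,0,-0.0058,-0.0104,0.5902,-0.1],[-0.09,0.52,0,-0.0058,-0.0104,0.5902,-0.1],[-0.093,0.5403,0,-0.0058,-0.0104,0.5902,-0.1],[-0.093,0.5403,0,-0.0058,-0.0104,0.5902,-0.1],[-0.093,0.5403,0,-0.0058,-0.0104,0.5902,-0.1],[-0.093,0.5403,0,-0.0058,-0.0104,0.5902,-0.1],[-0.093,0.5403,0,-0.0058,-0.0104,0.5902,-0.1]]' 30
python3 - <<'E'
from h import *
togo([.4197,-.3087,.05],-.95)
c=shot('scene','pics/scene12.png');im=cv2.imread('pics/scene12.png')[90:220,130:290];cv2.imwrite('pics/s12.png',cv2.resize(im,None,fx=4,fy=4,interpolation=cv2.INTER_CUBIC))
E
```

```text
time_s: 39.8
ee_pos: [0.4197, -0.308, 0.2621]
eef_rot: [-3.141, -0.0, -0.949]
force: [0.7, 0.5, 0.2]
grip_width: 0.0421
to [ 0.4197 -0.3087  0.05  ] -0.95 row: [0.0005, 0.0005, 0.2121] [-0.0001, -0.0002, 0.0005]
```

View pics/s12.png

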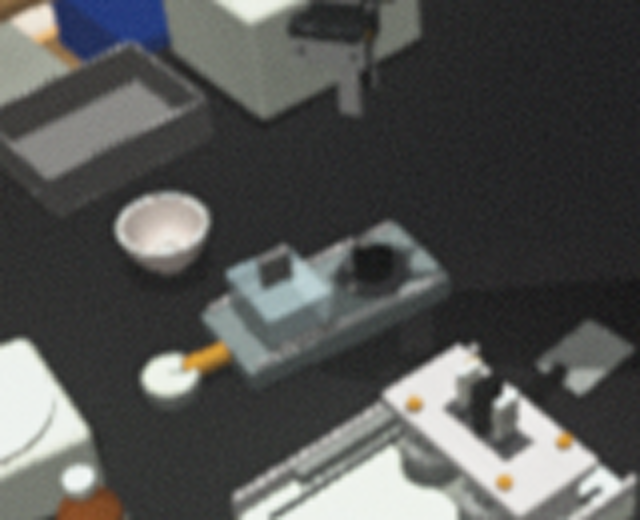

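```bash
python3 -m jog '[[0,0,0.04,0,0,0,-0.1],[0,0,0.08,0,0,0,-0.1],[0,0,0.12,0,0,0,-0.1],[0,0,0.15,0,0,0,-0.1],[0,0,0.175,0,0,0,-0.1],[0.0005,0.0005,0.19,0,0,0,-0.1],[0.0005,0.0005,0.2,0,0,0,-0.1],[0.0005,0.0005,0.208,0,0,0,-0.1],[0.0005,0.0005,0.213,0,0,0,-0.1],[0.0005,0.0005,0.214,0,0,0,-0.1],[0.0005,0.0005,0.214,0,0,0,-0.1],[0.0005,0.0005,0.214,0,0,0,-1],[0.0005,0.0005,0.214,0,0,0,-1],[0.0005,0.0005,0.214,0,0,0,-1],[0.0005,0.0005,0.214,0,0,0,-1],[0.0005,0.0005,0.214,0,0,0,-1],[0.0005,0.0005,0.214,0,0,0,-1]]' 20; python3 -c "
from h import *
print(status.get_obs()['moment'].round(3))"
```

```text
time_s: 41.55
ee_pos: [0.4204, -0.3086, 0.0483]
eef_rot: [-3.14, -0.001, -0.949]
force: [4.7, 2.3, -0.3]
grip_width: 0.0126
[ 0.497 -0.84   0.078]
```

```bash
python3 -m jog '[[0,0,0,0,0,-0.05,-1],[0,0,0,0,0,-0.1,-1],[0,0,0,0,0,-0.15,-1],[0,0,0,0,0,-0.2,-1],[0,0,0,0,0,-0.25,-1],[0,0,0,0,0,-0.3,-1],[0,0,0,0,0,-0.35,-1],[0,0,0,0,0,-0.4,-1],[0,0,0,0,0,-0.45,-1],[0,0,0,0,0,-0.5,-1],[0,0,0,0,0,-0.55,-1],[0,0,0,0,0,-0.6,-1],[0,0,0,0,0,-0.64,-1],[0,0,0,0,0,-0.67,-1],[0,0,0,0,0,-0.691,-1],[0,0,0,0,0,-0.691,-1],[0,0,0,0,0,-0.691,-1],[0,0,0,0,0,-0.691,-1]]' 30; python3 -c "
from h import *
print(status.get_obs()['moment'].round(3))"
```

```text
time_s: 43.35
ee_pos: [0.4207, -0.308, 0.0483]
eef_rot: [-3.141, -0.002, 0.137]
force: [2.3, 4.9, 0.4]
grip_width: 0.0118
[ 0.807 -0.471  0.039]
```

```bash
python3 -m jog '[[0,0,0,0,0,-0.691,-0.5],[0,0,0,0,0,0,-0.3],[0,0,0,0,0,0,-0.1],[0,0,0,0,0,0,-0.1]]' 30 >/dev/null 2>&1; echo; python3 -c "
from h import *
o=status.get_obs();print(o['ee_pos'],o['eef_rot'],o['time_s'],o['grip_width'])"
```

```text
[ 0.42068151 -0.30807113  0.04828418] [-3.14137738e+00 -2.07200456e-03  1.38709810e-01] 43.75 0.03990573195758398
```

My first row there carried a stray turn of −0.691, so the knob may have been nudged while opening. Lift clear and measure.

```bash
python3 -m jog '[[0,0,-0.03,0,0,0,-0.1],[0,0,-0.07,0,0,0,-0.1],[0,0,-0.11,0,0,0,-0.1],[0,0,-0.15,0,0,0,-0.1],[0,0,-0.19,0,0,0,-0.1],[0,-0.04,-0.21,0,0,0,-0.1],[0,-0.08,-0.21,0,0,0,-0.1],[0,-0.12,-0.21,0,0,0,-0.1],[0,-0.16,-0.21,0,0,0,-0.1],[0,-0.2,-0.21,0,0,0,-0.1],[0,-0.24,-0.21,0,0,0,-0.1],[0,-0.28,-0.21,0,0,0,-0.1],[0,-0.28,-0.21,0,0,0,-0.1],[0,-0.28,-0.21,0,0,0,-0.1]]' 30
python3 look.py 13 .42 -.308 .26; python3 ptr.py 13
python3 - <<'E'
import cv2
im=cv2.imread('pics/top13.png')[190:226,326:364];cv2.imwrite('pics/kk13.png',cv2.resize(im,None,fx=14,fy=14,interpolation=cv2.INTER_NEAREST))
E
```

```text
time_s: 45.15
ee_pos: [0.3816, -0.0305, 0.2586]
eef_rot: [3.141, -0.003, 0.142]
force: [0.0, -0.4, 0.3]
grip_width: 0.0427
T ([137.9, 193.3], [18.6, 19.3], 193) [0.4748 0.3391]
S ([329.6, 257.5], [14.6, 16.5], 214) [0.4924 0.3531]
to [ 0.42  -0.308  0.26 ] -0.0235 row: [-0.0003, 0.2791, -0.0017] [-0.0002, -0.0013, 0.1034]
0.036 0.023 0.033 peak 0.1 cen 0.104 h 138.0 bg 102.0
0.036 0.032 0.037 peak 0.15 cen 0.134 h 166.0 bg 112.0
```

View pics/kk13.png

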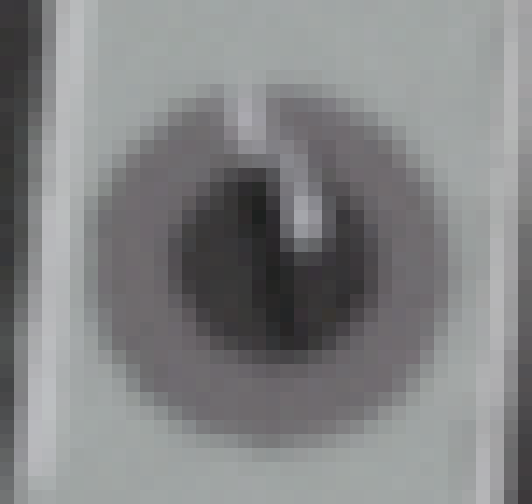

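Run:
```python
from h import *
c=load('pics/top13.npz'); s=load('pics/scene13.npz')
for a in(.137,0.,-.1,-.2):
    print(a,[( (proj(c,[.4197+r*np.cos(a),-.3087+r*np.sin(a),z])-[326,190]+.5)*14).round(0).tolist() for r,z in((0,.033),(0,.07),(22e-3,.07),(22e-3,.044),(22e-3,.036),(31e-3,.036),(36e-3,.033))])
im=cv2.imread('pics/scene13.png')[140:172,200:245];cv2.imwrite('pics/ks13.png',cv2.resize(im,None,fx=14,fy=14,interpolation=cv2.INTER_NEAREST))
for a in(.137,0.,-.1,-.2):
    print('S',a,[( (proj(s,[.4197+r*np.cos(a),-.3087+r*np.sin(a),z])-[200,140]+.5)*14).round(0).tolist() for r,z in((0,.07),(22e-3,.07),(31e-3,.036),(36e-3,.033))])
```

```text
0.137 [[273.0, 268.0], [309.0, 248.0], [290.0, 150.0], [265.0, 166.0], [257.0, 170.0], [250.0, 131.0], [243.0, 111.0]]
0.0 [[273.0, 268.0], [309.0, 248.0], [304.0, 149.0], [278.0, 165.0], [270.0, 169.0], [268.0, 130.0], [264.0, 110.0]]
-0.1 [[273.0, 268.0], [309.0, 248.0], [314.0, 149.0], [288.0, 165.0], [280.0, 170.0], [282.0, 130.0], [280.0, 110.0]]
-0.2 [[273.0, 268.0], [309.0, 248.0], [323.0, 151.0], [298.0, 166.0], [290.0, 171.0], [296.0, 132.0], [296.0, 112.0]]
S 0.137 [[319.0, 156.0], [270.0, 193.0], [259.0, 290.0], [248.0, 306.0]]
S 0.0 [[319.0, 156.0], [264.0, 189.0], [249.0, 284.0], [237.0, 298.0]]
S -0.1 [[319.0, 156.0], [259.0, 185.0], [243.0, 278.0], [230.0, 292.0]]
S -0.2 [[319.0, 156.0], [256.0, 181.0], [238.0, 273.0], [224.0, 285.0]]
```

View pics/ks13.png

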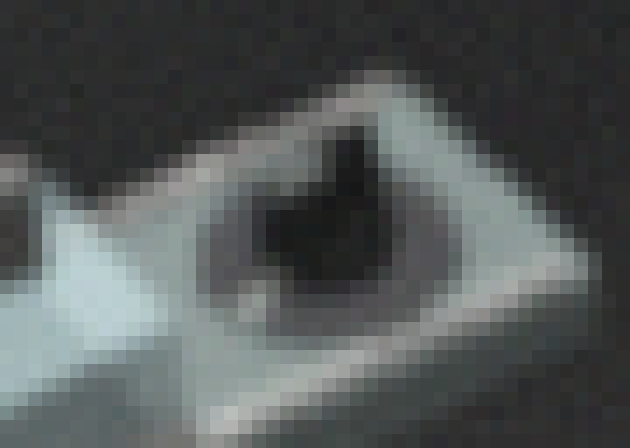

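```bash
cat > ptr2.py <<'E'
import sys
from h import *
from scipy.signal import find_peaks
n=sys.argv[1]; c=load(f'pics/top{n}.npz'); g=cv2.cvtColor(c["image"],cv2.COLOR_RGB2GRAY).astype(np.float32)
for ctr in([.4197,-.3087],[.4205,-.308],[.4197,-.3097]):
  for z,lo,hi in((.07,.010,.021),(.07,.008,.014),(.07,.014,.021),(.034,.032,.038)):
    A=np.arange(-1.6,1.2,.01)
    pr=np.array([np.mean([cv2.getRectSubPix(g,(1,1),tuple(float(q) for q in proj(c,[ctr[0]+r*np.cos(a),ctr[1]+r*np.sin(a),z])))[0,0] for r in np.linspace(lo,hi,10)]) for a in A])
    pk,_=find_peaks(pr,prominence=15); out=[]
    for i in pk:
        sl=slice(max(0,i-35),i+36); w=np.clip(pr[sl]-(np.median(pr)+pr[i])/2,0,None); out.append((((A[sl]*w).sum()/w.sum()).round(3),int(pr[i])))
    print(ctr,z,lo,hi,out)
E
python3 ptr2.py 11; echo; python3 ptr2.py 13
```

```text
[0.4197, -0.3087] 0.07 0.01 0.021 [(np.float64(-0.886), 125)]
[0.4197, -0.3087] 0.07 0.008 0.014 [(np.float64(-0.881), 127)]
[0.4197, -0.3087] 0.07 0.014 0.021 [(np.float64(-0.881), 125)]
[0.4197, -0.3087] 0.034 0.032 0.038 [(np.float64(0.122), 163)]
[0.4205, -0.308] 0.07 0.01 0.021 [(np.float64(-0.958), 125)]
[0.4205, -0.308] 0.07 0.008 0.014 [(np.float64(-0.983), 127)]
[0.4205, -0.308] 0.07 0.014 0.021 [(np.float64(-0.941), 125)]
[0.4205, -0.308] 0.034 0.032 0.038 [(np.float64(0.104), 165)]
[0.4197, -0.3097] 0.07 0.01 0.021 [(np.float64(-0.842), 125)]
[0.4197, -0.3097] 0.07 0.008 0.014 [(np.float64(-0.823), 126)]
[0.4197, -0.3097] 0.07 0.014 0.021 [(np.float64(-0.843), 125)]
[0.4197, -0.3097] 0.034 0.032 0.038 [(np.float64(0.15), 163)]

[0.4197, -0.3087] 0.07 0.01 0.021 [(np.float64(0.107), 138)]
[0.4197, -0.3087] 0.07 0.008 0.014 [(np.float64(0.07), 151)]
[0.4197, -0.3087] 0.07 0.014 0.021 [(np.float64(0.124), 132)]
[0.4197, -0.3087] 0.034 0.032 0.038 [(np.float64(0.12), 165)]
[0.4205, -0.308] 0.07 0.01 0.021 [(np.float64(0.072), 135)]
[0.4205, -0.308] 0.07 0.008 0.014 [(np.float64(0.009), 148)]
[0.4205, -0.308] 0.07 0.014 0.021 [(np.float64(0.097), 132)]
[0.4205, -0.308] 0.034 0.032 0.038 [(np.float64(0.103), 165)]
[0.4197, -0.3097] 0.07 0.01 0.021 [(np.float64(0.175), 138)]
[0.4197, -0.3097] 0.07 0.008 0.014 [(np.float64(0.167), 150)]
[0.4197, -0.3097] 0.07 0.014 0.021 [(np.float64(0.181), 132)]
[0.4197, -0.3097] 0.034 0.032 0.038 [(np.float64(0.149), 165)]
```

```bash
cat > ring.py <<'E'
from h import *
from scipy.optimize import least_squares
for f in('top11','top13','top10','scene11','scene13'):
    c=load(f'pics/{f}.npz'); g=cv2.GaussianBlur(cv2.cvtColor(c["image"],cv2.COLOR_RGB2GRAY),(0,0),.7).astype(np.float32); z=.033
    S=lambda r,a,ct:cv2.getRectSubPix(g,(1,1),tuple(float(q) for q in proj(c,[ct[0]+r*np.cos(a),ct[1]+r*np.sin(a),z])))[0,0]
    ct=np.array([.4197,-.3087])
    for it in range(3):
        P=[]
        for a in np.arange(0,2*np.pi,.05):
            if abs((a-.14+np.pi)%(2*np.pi)-np.pi)<.3: continue
            rr=np.arange(.031,.045,.0005); pr=np.array([S(r,a,ct) for r in rr]); d=np.gradient(pr); d[d<0]=0
            i=np.argmax(d); sl=slice(max(0,i-4),i+5); r=(rr[sl]*d[sl]).sum()/d[sl].sum(); P.append(ct+r*np.array([np.cos(a),np.sin(a)]))
        P=np.array(P); s=least_squares(lambda q:np.hypot(*(P-q[:2]).T)-q[2],[*ct,.037],loss='soft_l1',f_scale=.0008); ct=s.x[:2]
    # mark: perpendicular profile at r 32..36
    A=np.arange(-.3,.6,.01); out=[]
    for lo,hi in((.031,.034),(.033,.037)):
        pr=np.array([np.mean([S(r,a,ct) for r in np.linspace(lo,hi,8)]) for a in A]); w=np.clip(pr-(np.median(pr)+pr.max())/2,0,None); out.append(((A*w).sum()/w.sum()).round(3))
    print(f,ct.round(4),s.x[2].round(4),'rms',np.sqrt(np.mean(s.fun**2)).round(5),'mark',out)
E
python3 ring.py
```

```text
top11 [ 0.42   -0.3077] 0.0408 rms 0.00077 mark [np.float64(0.091), np.float64(0.09)]
top13 [ 0.4199 -0.3078] 0.0408 rms 0.00076 mark [np.float64(0.085), np.float64(0.089)]
top10 [ 0.4199 -0.3078] 0.0408 rms 0.00075 mark [np.float64(0.091), np.float64(0.09)]
scene11 [ 0.4221 -0.3057] 0.0408 rms 0.00229 mark [np.float64(0.089), np.float64(0.122)]
scene13 [ 0.4225 -0.3041] 0.04 rms 0.00307 mark [np.float64(0.049), np.float64(0.081)]
```

Run:
```python
from h import *
a=load('pics/top11.npz')["image"].astype(int).mean(2); b=load('pics/top13.npz')["image"].astype(int).mean(2)
print('cols',list(range(339,352)))
for r in range(194,208): print(r,b[r,339:352].round().astype(int).tolist(),'|',a[r,339:352].round().astype(int).tolist())
c=load('pics/top13.npz')
for al in (.0,.05,.1,.15,.2): print(al,[proj(c,[.42+r*np.cos(al),-.3081+r*np.sin(al),z]).round(2).tolist() for r,z in((.031,.036),(.027,.036),(.034,.033))])
```

```text
cols [339, 340, 341, 342, 343, 344, 345, 346, 347, 348, 349, 350, 351]
194 [163, 162, 163, 164, 164, 164, 164, 162, 163, 163, 162, 165, 164] | [162, 163, 163, 164, 165, 165, 163, 163, 163, 165, 163, 164, 166]
195 [162, 160, 161, 163, 166, 163, 156, 157, 158, 158, 161, 163, 163] | [161, 160, 159, 162, 166, 162, 156, 156, 158, 158, 161, 163, 163]
196 [157, 150, 143, 156, 163, 153, 137, 135, 137, 141, 148, 156, 160] | [156, 149, 146, 155, 164, 153, 138, 135, 136, 140, 148, 156, 162]
197 [136, 128, 128, 151, 167, 153, 125, 115, 116, 120, 127, 137, 147] | [137, 128, 129, 151, 168, 151, 124, 115, 115, 119, 126, 136, 147]
198 [116, 113, 119, 146, 171, 156, 126, 112, 109, 109, 113, 118, 130] | [115, 112, 117, 145, 170, 155, 122, 109, 110, 113, 110, 118, 128]
199 [109, 110, 112, 133, 160, 154, 128, 117, 112, 108, 109, 110, 113] | [110, 107, 114, 128, 147, 137, 115, 109, 107, 110, 110, 111, 114]
200 [108, 108, 110, 119, 142, 145, 130, 131, 120, 103, 102, 111, 111] | [110, 110, 109, 113, 117, 116, 106, 104, 105, 107, 109, 109, 109]
201 [110, 109, 104, 101, 109, 113, 115, 138, 131, 104, 97, 108,
[... 372 characters left out ...]
92, 76, 61, 60, 58, 56, 53, 50, 46, 59, 84, 110, 126]
205 [80, 62, 57, 55, 44, 31, 45, 114, 167, 149, 93, 57, 72] | [82, 60, 59, 54, 55, 52, 50, 48, 56, 97, 130, 135, 116]
206 [67, 57, 56, 53, 45, 37, 43, 100, 151, 138, 89, 60, 65] | [74, 56, 55, 57, 52, 47, 44, 52, 85, 127, 140, 124, 94]
207 [66, 55, 56, 56, 52, 43, 40, 74, 111, 101, 72, 55, 62] | [62, 58, 55, 53, 48, 44, 48, 55, 84, 115, 114, 93, 67]
0.0 [[344.48, 198.67], [344.54, 199.93], [344.22, 197.87]]
0.05 [[343.99, 198.69], [344.11, 199.94], [343.69, 197.89]]
0.1 [[343.5, 198.74], [343.69, 199.98], [343.16, 197.94]]
0.15 [[343.02, 198.81], [343.27, 200.04], [342.63, 198.01]]
0.2 [[342.54, 198.9], [342.85, 200.12], [342.11, 198.11]]
```

Run:
```python
from h import *
a=load('pics/scene11.npz')["image"].astype(int).mean(2); b=load('pics/scene13.npz')["image"].astype(int).mean(2)
print('cols',list(range(213,226)))
for r in range(155,165): print(r,b[r,213:226].round().astype(int).tolist(),'|',a[r,213:226].round().astype(int).tolist())
c=load('pics/scene13.npz')
for al in (0,.05,.1,.15,.2): print(al,[proj(c,[.42+r*np.cos(al),-.3085+r*np.sin(al),z]).round(2).tolist() for r,z in((.024,.036),(.027,.036),(.031,.036),(.034,.033))])
```

```text
cols [213, 214, 215, 216, 217, 218, 219, 220, 221, 222, 223, 224, 225]
155 [150, 138, 113, 93, 81, 56, 35, 29, 30, 29, 27, 28, 34] | [148, 136, 114, 100, 95, 56, 30, 27, 25, 27, 27, 31, 27]
156 [149, 118, 94, 88, 81, 53, 31, 27, 28, 27, 26, 30, 36] | [151, 119, 101, 105, 107, 65, 37, 30, 31, 29, 29, 29, 31]
157 [143, 111, 89, 86, 81, 53, 32, 27, 29, 30, 31, 36, 34] | [146, 108, 93, 99, 99, 66, 39, 33, 33, 33, 35, 28, 34]
158 [145, 111, 87, 88, 79, 61, 46, 34, 30, 29, 35, 33, 35] | [143, 110, 90, 88, 88, 59, 36, 33, 34, 33, 31, 32, 32]
159 [144, 105, 88, 83, 83, 81, 75, 54, 34, 29, 33, 34, 33] | [147, 107, 84, 87, 85, 75, 53, 41, 34, 34, 33, 36, 37]
160 [147, 112, 89, 89, 105, 119, 100, 67, 49, 44, 44, 47, 59] | [144, 112, 89, 91, 102, 104, 81, 59, 43, 46, 41, 47, 57]
161 [149, 132, 110, 111, 136, 145, 109, 77, 67, 65, 67, 69, 77] | [151, 130, 109, 111, 135, 137, 106, 79, 71, 68, 65, 69, 77]
162 [154, 147, 132, 126, 145, 136, 103, 87, 80, 80, 82, 82, 86] | [152, 147, 133, 124, 143, 135, 102, 85, 80, 81, 83, 81, 81]
163 [152, 151, 149, 134, 131, 119, 96, 88, 85, 86, 82, 87, 90] | [149, 153, 148, 132, 132, 120, 99, 88, 89, 83, 85, 89, 95]
164 [149, 154, 152, 149, 145, 133, 119, 117, 110, 107, 114, 121, 137] | [150, 151, 152, 149, 145, 135, 120, 114, 109, 107, 113, 125, 137]
0 [[218.52, 159.05], [217.98, 159.38], [217.27, 159.81], [216.78, 160.65]]
0.05 [[218.7, 159.19], [218.19, 159.53], [217.5, 159.99], [217.04, 160.84]]
0.1 [[218.89, 159.32], [218.4, 159.68], [217.75, 160.16], [217.31, 161.02]]
0.15 [[219.09, 159.44], [218.63, 159.82], [218.01, 160.32], [217.59, 161.2]]
0.2 [[219.31, 159.56], [218.87, 159.95], [218.28, 160.47], [217.89, 161.36]]
```

Both views show the pointer tip joining the mark, collinear within about 0.03 rad. Now the tab: two-view check and the move.

Run:
```python
from h import *
t=load('pics/top11.npz'); s=load('pics/scene0.npz'); print([v.round(4) for v in tri(t,(353.8,167.4),s,(198,152.5))])
togo([.534,-.3227,.22],-.125)
```

```text
[array([ 0.5336, -0.3219,  0.1215]), np.float64(0.0005)]
to [ 0.534  -0.3227  0.22  ] -0.125 row: [0.1105, 0.3094, 0.0385] [-0.0002, -0.0013, 0.1681]
```

```bash
python3 -m jog '[[0.01,0.04,0,0,0,0.04,-0.1],[0.03,0.08,0,0,0,0.08,-0.1],[0.045,0.12,0,0,0,0.12,-0.1],[0.06,0.16,0,0,0,0.168,-0.1],[0.075,0.2,0,0,0,0.168,-0.1],[0.09,0.24,0,0,0,0.168,-0.1],[0.1,0.28,0.01,0,0,0.168,-0.1],[0.1105,0.3094,0.03,0,0,0.168,-0.1],[0.1105,0.3094,0.0385,0,0,0.168,-0.1],[0.1105,0.3094,0.0385,0,0,0.168,-0.1],[0.1105,0.3094,0.0385,0,0,0.168,-0.1],[0.1105,0.3094,0.0385,0,0,0.168,-0.1]]' 20
python3 - <<'E'
from h import *
togo([.534,-.3227,.088],-.125)
E
```

```text
time_s: 46.45
ee_pos: [0.534, -0.3224, 0.2215]
eef_rot: [3.141, -0.004, -0.124]
force: [-0.7, 0.8, 0.4]
grip_width: 0.0421
to [ 0.534  -0.3227  0.088 ] -0.125 row: [-0.0005, 0.0003, 0.1335] [0.0001, -0.0023, 0.0004]
```

```bash
python3 -m jog '[[0,0,0.03,0,-0.0023,0,-0.1],[0,0,0.06,0,-0.0023,0,-0.1],[0,0,0.09,0,-0.0023,0,-0.1],[0,0,0.11,0,-0.0023,0,-0.1],[0,0,0.123,0,-0.0023,0,-0.1],[0,0,0.13,0,-0.0023,0,-0.1],[0,0,0.133,0,-0.0023,0,-0.1],[0,0,0.133,0,-0.0023,0,-0.1],[0,0,0.133,0,-0.0023,0,-1],[0,0,0.133,0,-0.0023,0,-1],[0,0,0.133,0,-0.0023,0,-1],[0,0,0.133,0,-0.0023,0,-1],[0,0,0.133,0,-0.0023,0,-1],[0,0,0.133,0,-0.0023,0,-1]]' 15
```

```text
time_s: 47.85
ee_pos: [0.5346, -0.3225, 0.0886]
eef_rot: [3.141, -0.0, -0.124]
force: [-0.4, 0.5, 1.4]
grip_width: 0.0101
```

Tab gripped at 10 mm. Slide 115 mm along −x.

```bash
python3 -m jog '[[-0.005,0,0,0,0,0,-1],[-0.015,0,0,0,0,0,-1],[-0.025,0,0,0,0,0,-1],[-0.035,0,0,0,0,0,-1],[-0.045,0,0,0,0,0,-1],[-0.055,0,0,0,0,0,-1],[-0.065,0,0,0,0,0,-1],[-0.075,0,0,0,0,0,-1],[-0.085,0,0,0,0,0,-1],[-0.095,0,0,0,0,0,-1],[-0.103,0,0,0,0,0,-1],[-0.109,0,0,0,0,0,-1],[-0.113,0,0,0,0,0,-1],[-0.116,0,0,0,0,0,-1],[-0.117,0,0,0,0,0,-1],[-0.117,0,0,0,0,0,-1]]' 20
```

```text
time_s: 49.45
ee_pos: [0.42, -0.3081, 0.0887]
eef_rot: [3.141, -0.004, -0.124]
force: [15.5, 2.0, -6.6]
grip_width: 0.0098
```

The stop was reached after 115.5 mm (15 N). Release, lift straight up, retreat and look.

```bash
python3 -m jog '[[0.001,0,0,0,0,0,-0.5],[0.001,0,0,0,0,0,-0.1],[0.001,0,0,0,0,0,-0.1],[0.001,0,0,0,0,0,-0.1],[0.001,0,-0.03,0,0,0,-0.1],[0.001,0,-0.07,0,0,0,-0.1],[0.001,0,-0.11,0,0,0,-0.1],[0.001,0,-0.15,0,0,0,-0.1],[0,-0.04,-0.18,0,0,0,-0.1],[0,-0.08,-0.18,0,0,0,-0.1],[0,-0.12,-0.18,0,0,0,-0.1],[0,-0.16,-0.18,0,0,0,-0.1],[0,-0.2,-0.18,0,0,0,-0.1],[0,-0.24,-0.18,0,0,0,-0.1],[0,-0.28,-0.18,0,0,0,-0.1],[0,-0.28,-0.18,0,0,0,-0.1],[0,-0.28,-0.18,0,0,0,-0.1]]' 20
python3 look.py 14
python3 - <<'E'
from h import *
im=cv2.imread('pics/top14.png');sc=cv2.imread('pics/scene14.png')
a=cv2.resize(im[140:240,320:380],(330,550),interpolation=cv2.INTER_CUBIC);b=cv2.resize(im[100:290,90:330],(460,364),interpolation=cv2.INTER_CUBIC)
d=np.zeros((560,800,3),np.uint8);d[:550,:330]=a;d[:364,335:795]=b;d[366:560,335:655]=cv2.resize(sc[100:295,150:410],(320,194));cv2.imwrite('pics/f14.png',d)
E
```

```text
time_s: 51.15
ee_pos: [0.454, -0.0297, 0.2685]
eef_rot: [3.14, -0.004, -0.123]
force: [-0.3, 0.6, 0.0]
grip_width: 0.0421
T ([137.9, 193.2], [18.6, 19.3], 193) [0.4751 0.3391]
S ([329.7, 257.4], [14.6, 16.6], 213) [0.4918 0.3531]
```

View pics/f14.png

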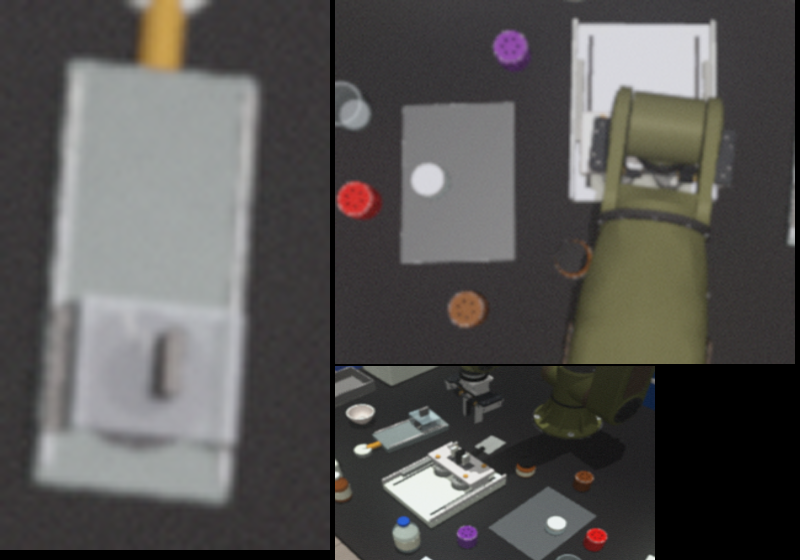

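View pics/scene14.png

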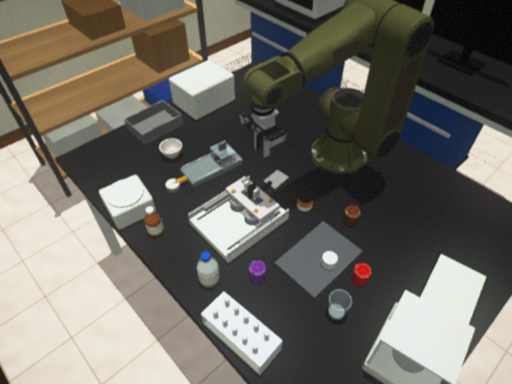

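The guard is over the knob, the head is home, the mat holds only the pot, and the bystanders look unmoved. The robot is clear of everything. Hand in.

```bash
python3 -c "
from station import ctrl
print(ctrl.hand_in())"
```

```text
the job is handed in; nothing more can be done
None
```

I handed the job in at about 51 s of the 208 s allowed, with every step done in the order asked; no verdict was reported.

**Dryer:** I pinched the buttons and slid the head back 160 mm. All four canisters then went into wells 0 to 3, each let go within about 1 mm of the floor with no push-back. The head then went forward to its stop, and its screws measured 0.5216 m against 0.5217 m at the start. I did not test the latches themselves, at the back or at home, with a push.

**Regulator:** I turned the knob about 1.09 rad and slid the guard 115.5 mm to its stop. The last pictures show the guard over the knob, only the pot on the mat, and the bystanders apparently unmoved.

**Checks that failed or disagreed:**
- **Canister height:** triangulating the seated lids gave a noisy 67 to 79 mm against the expected 72 mm. I relied on the release heights and forces instead.
- **Mark angle:** it came out between 0.09 and 0.15 rad, depending on which ring centre I used. Comparing the pointer tip directly with the mark in both views agreed within about 0.03 rad.
- **Stray turn:** I typed a wrong turn in the first row while letting go of the knob. I took that pointer comparison after it, so any nudge is included, and did not re-grip the knob.

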